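Change the reels on a brass nail-strip feeder

TASK

Change over the nail-strip feeder: unlock every spent (bare) reel from its spindle, lift it off and put it in the wooden tray. Then take every full reel - slide them up off the rack's posts, and there may be one lying on the bench - push each down onto a spindle of its own against the spring and turn it a quarter until it locks. Leave the other things on the bench where they are.

Things in the scene. Friction and masses are not known exactly. Their poses are not given: they have to be found in the camera images.
- full_a: full reel, wound with brass nail strip; at the start on the rack post at the rack's -x end. All reels: round body 60 mm across, 20 mm high (top flange 51 mm); above it a white square hub, 36 x 36 mm, up to 50 mm, sides along the reel's x and y. Grip the hub's flat sides from above. Origin: centre of the underside, z up the axis. Full: 200 g. Two or three full reels are present; None if absent.
- full_b: full reel like full_a; at the start on the rack post at the rack's +x end (None if absent). All reels: a keyed bore runs right through the hub: a 16 mm square hole plus a slot 30 mm long (along the reel's x) and 10 mm wide. Half a turn changes nothing.
- full_c: full reel like full_a and full_b; at the start lying flat on the open bench (None if absent). All reels: the hub's top face has a notch across it, 16 mm wide and 3 mm deep, along the reel's y.
- spent_a: spent reel: like a full one (same hub, bore, notch, heights, origin) but without winding: bare 38 mm cardboard core between its two flanges, 100 g. At the start locked on spindle_1, its slot across the pin (None if absent; two spent reels are present).
- spent_b: spent reel: like a full one (same hub, bore, notch, heights, origin) but without winding: bare 38 mm cardboard core between its two flanges, 100 g. At the start locked on spindle_2, its slot across the pin (None if absent; two spent reels are present).
- spent_c: spent reel: like a full one (same hub, bore, notch, heights, origin) but without winding: bare 38 mm cardboard core between its two flanges, 100 g. At the start locked on spindle_3, its slot across the pin (None if absent; two spent reels are present).
- spindle_1 (a point): first spindle (-x end). Point: on the axis, on top of its spring plate when up, 48 mm above the bench; x along the row and along the cross pin. All spindles: 13 mm thick, tapered tip 60 mm above this point; cross pin 6 mm thick, 27 mm long, underside 43 mm above this point. A reel goes over it only with its slot along the pin (within 0.1 rad) and then rests on the plate, origin at this point.
- spindle_2 (a point): middle spindle, point and axes as spindle_1. All spindles: the 52 mm round plate sinks up to 11 mm against a spring (3 N at first, 11 N at the bottom). With a reel pressed 7 to 11 mm down its hub is clear under the pin and turns either way. Turned a quarter (1.2 rad or more) and let go, it springs up until the pin lies in the hub's notch: locked, reel origin 4 mm below this point.
- spindle_3 (a point): last spindle (+x end), point and axes as spindle_1. To unlock a reel from any spindle: press it down so that its origin is 7 to 11 mm below this point, turn until its slot lies along the pin, lift it straight up past the tip.
- feeder: grey fixed base of the feeder, 310 mm long (its x) by 100 mm wide by 30 mm high, with three upright spindles in a row along its x, 95 mm apart (spindle_1 at -x, spindle_2 in the middle, spindle_3 at +x). Origin: centre of its underside.
- rack: fixed wooden storage block 190 (x) x 75 x 18 mm with two round wooden posts at x = -50 and +50 mm, 12 mm thick, tips 80 mm above the bench; a reel stands round a post on the block, 18 mm above the bench. Origin: centre of the underside.
- tray: loose shallow plywood tray, 180 (x) x 140 (y) mm outside, walls 6 mm thick and 25 mm high, floor 6 mm thick. Origin: centre of its underside, z up. It has room for two reels side by side, centred at about x = -42 and +42 mm.
- hammer: bystander: hammer lying at the side, 260 mm long
- water: bystander: clear water bottle, 64 mm across, 200 mm high
- nailtin: bystander: steel tin, 60 mm across, 50 mm high, on the bench
- anvil: bystander: flat steel block 90 x 140 x 35 mm at the side
- nailbox: bystander: green plastic box 100 x 80 x 40 mm
Mind the look-alikes: they are no part of the job. Leave any red look-alike of the full_a alone. Leave any green look-alike of the spent_a alone.

How it is judged:
At the end, for the whole second after the job is handed in: Every full reel present is locked on one of the spindles (axis within 5 mm, 2 to 9 mm below its free resting height on the plate, slot turned more than 1.05 rad from the cross pin, upright) and every spent reel present lies at rest inside the tray's walls on its floor (((horizontal distance between full_a and spindle_1 below 0.005 m and z of full_a in the frame of spindle_1 between -0.009 and -0.002 m and angle between the x axis of full_a and the x axis of spindle_1, either way round above 1.05 rad and angle between full_a's own z axis and vertical below 0.1 rad) or (horizontal distance between full_a and spindle_2 below 0.005 m and z of full_a in the frame of spindle_2 between -0.009 and -0.002 m and angle between the x axis of full_a and the x axis of spindle_2, either way round above 1.05 rad and angle between full_a's own z axis and vertical below 0.1 rad) or (horizontal distance between full_a and spindle_3 below 0.005 m and z of full_a in the frame of spindle_3 between -0.009 and -0.002 m and angle between the x axis of full_a and the x axis of spindle_3, either way round above 1.05 rad and angle between full_a's own z axis and vertical below 0.1 rad)) and ((horizontal distance between full_b and spindle_1 below 0.005 m and z of full_b in the frame of spindle_1 between -0.009 and -0.002 m and angle between the x axis of full_b and the x axis of spindle_1, either way round above 1.05 rad and angle between full_b's own z axis and vertical below 0.1 rad) or (horizontal distance between full_b and spindle_2 below 0.005 m and z of full_b in the frame of spindle_2 between -0.009 and -0.002 m and angle between the x axis of full_b and the x axis of spindle_2, either way round above 1.05 rad and angle between full_b's own z axis and vertical below 0.1 rad) or (horizontal distance between full_b and spindle_3 below 0.005 m and z of full_b in the frame of spindle_3 between -0.009 and -0.002 m and angle between the x axis of full_b and the x axis of spindle_3, either way round above 1.05 rad and angle between full_b's own z axis and vertical below 0.1 rad)) and ((horizontal distance between full_c and spindle_1 below 0.005 m and z of full_c in the frame of spindle_1 between -0.009 and -0.002 m and angle between the x axis of full_c and the x axis of spindle_1, either way round above 1.05 rad and angle between full_c's own z axis and vertical below 0.1 rad) or (horizontal distance between full_c and spindle_2 below 0.005 m and z of full_c in the frame of spindle_2 between -0.009 and -0.002 m and angle between the x axis of full_c and the x axis of spindle_2, either way round above 1.05 rad and angle between full_c's own z axis and vertical below 0.1 rad) or (horizontal distance between full_c and spindle_3 below 0.005 m and z of full_c in the frame of spindle_3 between -0.009 and -0.002 m and angle between the x axis of full_c and the x axis of spindle_3, either way round above 1.05 rad and angle between full_c's own z axis and vertical below 0.1 rad)) and x of spent_a in the frame of tray between -0.075 and 0.075 m and y of spent_a in the frame of tray between -0.055 and 0.055 m and z of spent_a in the frame of tray between 0 and 0.035 m and linear speed of each of spent_a, spent_b, spent_c below 0.02 m/s and x of spent_b in the frame of tray between -0.075 and 0.075 m and y of spent_b in the frame of tray between -0.055 and 0.055 m and z of spent_b in the frame of tray between 0 and 0.035 m and x of spent_c in the frame of tray between -0.075 and 0.075 m and y of spent_c in the frame of tray between -0.055 and 0.055 m and z of spent_c in the frame of tray between 0 and 0.035 m); the robot touches nothing.
It fails at once if a bystander is knocked over or shifted more than 40 mm (distance of any of hammer, water, nailtin, anvil, nailbox from where it was at the start of the episode above 0.04 m).
Of spent_a, spent_b, spent_c only 2 to 2 are there at a start; the rules pass over those that are not, and their reading is None.
Of full_a, full_b, full_c only 2 to 3 are there at a start; the rules pass over those that are not, and their reading is None.
At some moment in a run one of tray, full_c may be knocked a few centimetres aside while the robot is not near it.
It also fails if it takes over 210 s, if anything falls off the work surface, if the arm or the gripper's body presses on something with over 40 N, if the wrist force passes 120 N, or if a joint passes its speed limit or range.

ROBOT

A 6-joint arm with a two-finger parallel gripper is mounted at the origin on the work surface. World frame = base frame: x ahead of the robot, y to its left, z up, the work surface at z = 0. Lengths are in m, angles in rad, forces in N, time in s.
With the tool pointing down it reaches from about 0.25 to 0.775 m from the base axis. Payload 8.9 kg.
Tool frame: the origin (TCP) lies midway between the tips of the shut fingers; the grasp point (between the pads) lies 19 mm behind it (manip.pinch_z is the z of the grasp point in the tool frame, in m); z points along the fingers, y is the line along which they close (so a half turn about z gives the same grasp; the last joint's range is limited). The gripper opens to 85 mm and grips with 20 to 120 N. Pads are 22 mm wide; open, the fingers measure 114 mm over their backs; the gripper's body (76 mm by 85 mm) begins 54 mm behind the grasp point. The pads swing forward as they close: fully open they stand 13 mm farther back than shut.
Start: joints at [0.981, 0.291, -0.153, 1.127, 0, 1.431], TCP at [0.229, 0.473, 0.231] pointing down, gripper open.
Joint ranges: [-2.52, 2.52], [-0.91, 1.74], [-1.3, 1.37], [-1.96, 2.02], [-1.52, 1.47], [-3.14, 3.14]. Speed limits (rad/s): [2.22, 2.22, 2.79, 3.14, 3.14, 3.14].

INTERFACE

Orientations are given as a 3x3 rotation matrix whose columns are the frame's x, y, z axes.
In Python, from cell import monitor, optics, job, manip gives the robot as it stands.
- The arm moves only by the tool send_rows, never from a script. Its argument "deltas" is a list that holds one entry, the list of rows, each a list of 7 numbers: the finger opening in mm, from 0 to 85.4, then the shift along the tool's x, y, z in mm, then the turn, a rotation vector about the tool's x, y, z in degrees. In form: [[[hand, x, y, z, rx, ry, rz], ...]]. A call has 1 to 12 rows; each row shifts and turns the commanded pose from where the row before left it, along the tool's axes as they then stand; what a row does not reach is not made up. A row lasts 1/10 s, in which the tool goes at most 50 mm and 8.59 degrees, less where a joint would pass 70% of its speed; a pose out of reach is approached as far as the arm can. A call is refused whole if a number of a shift passes 50 or a number of a turn 8.59, either way. A call with a gripper value outside its range is refused whole. The fingers move at their own pace and stop on an object; "grip_force" is the grip in N (left out, the last holds). Time passes only in rows, so rows that do not move let the fingers close. It gives the time, the measured TCP pose, the force, the opening and the grip force at its end, in the units of the state.
- monitor.state(): the state, without advancing time (a new reading comes with each control period).
- optics.capture(name): name is "scene" or "side" or "wrist"; returns the picture (384x512x3 uint8, red, green, blue); there is no depth.
- optics.camera_params(name): a dict with "camera_matrix" (3x3 intrinsics, pixels), "R" (3x3) and "t" (3): a world point X has camera coordinates R X + t. Camera axes: x right, y down, z forward; pixel columns grow to the right and rows downward; lengths in m; the calibration is good to about 2 mm. The wrist camera is an equidistant fisheye: a pixel r from the principal point sees the ray r / f radians off the axis. A picture is of the moment at which its call begins: read the wrist's pose just before it. camera_params takes no time and is no camera call; for the wrist camera it gives the pose at the moment of the call.
- job.hand_in(): hands the job in; it is judged then, once.
The state is a dict: "clock": time; "q": joint angles; "joint_vel": joint speeds; "joint_efforts": joint torques, N m; "tool_pos": TCP position; "ee_rot": TCP orientation; "wrist_force": force on the tool from outside, world axes, zero at the start; "torque": the same for the moment, N m; "gripper_width": finger opening in m; "grasp_force": force on a finger pad.
Only numpy, scipy, OpenCV 4.12 (cv2) and the standard library are available. Lean on these libraries where they do the work, as an engineer would, in place of code of your own. Each camera call takes 0.05 s, during which the arm holds its last target. There are 200 camera calls.

## Working session

There is one attempt and no reset: what is moved stays moved. The work goes in short steps, Python scripts to look and compute and a tool call to move; the robot and the scene stay as the last step left them, time stands still between calls to the robot, and variables do not carry over. Pictures are saved under pics/ and viewed, at most 14 in all, crops included, and the job is handed in when it is done.

Besides the shell and the picture viewer there is one more tool, called after ">>>" by a JSON object that holds its "name" and its "arguments", one argument or row to a line. send_rows: Moves the arm, as the interface text tells. Its arguments: {"type":"object","properties":{"deltas":{"type":"array"},"grip_force":{"type":"number"}},"required":["deltas"]}

```bash
mkdir -p pics; ls
cat > h.py <<'E'
import numpy as np, cv2
from cell import monitor, optics, job, manip
def cap(cam,name):
    im=optics.capture(cam); cv2.imwrite(f'pics/{name}.png',im[:,:,::-1]); return im
def ray(cam,u,v,P=None):
    P=P or optics.camera_params(cam); K=np.array(P['camera_matrix']);R=np.array(P['R']);t=np.array(P['t'])
    x=(u-K[0,2])/K[0,0]; y=(v-K[1,2])/K[1,1]
    if cam=='wrist':
        r=np.hypot(x,y); d=np.array([np.sin(r)*x/r if r>1e-9 else 0,np.sin(r)*y/r if r>1e-9 else 0,np.cos(r)])
    else: d=np.array([x,y,1.])
    return -R.T@t, R.T@d
def onz(cam,u,v,z,P=None):
    o,d=ray(cam,u,v,P); return o+d*(z-o[2])/d[2]
def proj(cam,X,P=None):
    P=P or optics.camera_params(cam); K=np.array(P['camera_matrix'])
    c=np.array(P['R'])@np.array(X)+np.array(P['t'])
    if cam=='wrist':
        th=np.arctan2(np.hypot(c[0],c[1]),c[2]); n=np.hypot(c[0],c[1])+1e-12; x,y=th*c[0]/n,th*c[1]/n
    else: x,y=c[0]/c[2],c[1]/c[2]
    return np.array([K[0,0]*x+K[0,2],K[1,1]*y+K[1,2]])
E
python3 - <<'E'
from h import *
a=cap('scene','scene0');b=cap('side','side0');c=cap('wrist','w0')
for n in('scene','side','wrist'):
    P=optics.camera_params(n);print(n,np.round(np.array(P['camera_matrix']),1).tolist(),(-np.array(P['R']).T@np.array(P['t'])).round(3),np.array(P['R']).round(2).tolist())
cv2.imwrite('pics/sc.png',cv2.resize(cv2.imread('pics/scene0.png'),(800,600)));cv2.imwrite('pics/sd.png',cv2.resize(cv2.imread('pics/side0.png'),(800,600)))
s=monitor.state();print(s['clock'],s['tool_pos'],np.round(s['ee_rot'],2).tolist(),manip.pinch_z)
E
```

```text
pics
scene [[389.1, 0.0, 253.1], [0.0, 389.1, 187.6], [0.0, 0.0, 1.0]] [ 1.44  -0.5    0.743] [[0.47, 0.88, 0.0], [0.47, -0.25, -0.85], [-0.75, 0.4, -0.53]]
side [[437.4, 0.0, 253.7], [0.0, 437.4, 186.1], [0.0, 0.0, 1.0]] [0.352 1.245 1.14 ] [[-0.99, -0.1, 0.01], [-0.07, 0.64, -0.76], [0.07, -0.76, -0.65]]
wrist [[297.3, 0.0, 259.7], [0.0, 297.3, 186.7], [0.0, 0.0, 1.0]] [0.169 0.503 0.374] [[0.44, 0.9, -0.0], [0.87, -0.42, 0.26], [0.24, -0.12, -0.96]]
0.15 [0.22855149 0.47228805 0.23089763] [[-0.9, 0.44, -0.0], [0.44, 0.9, -0.0], [0.0, -0.0, -1.0]] -0.0187
```

View pics/sc.png

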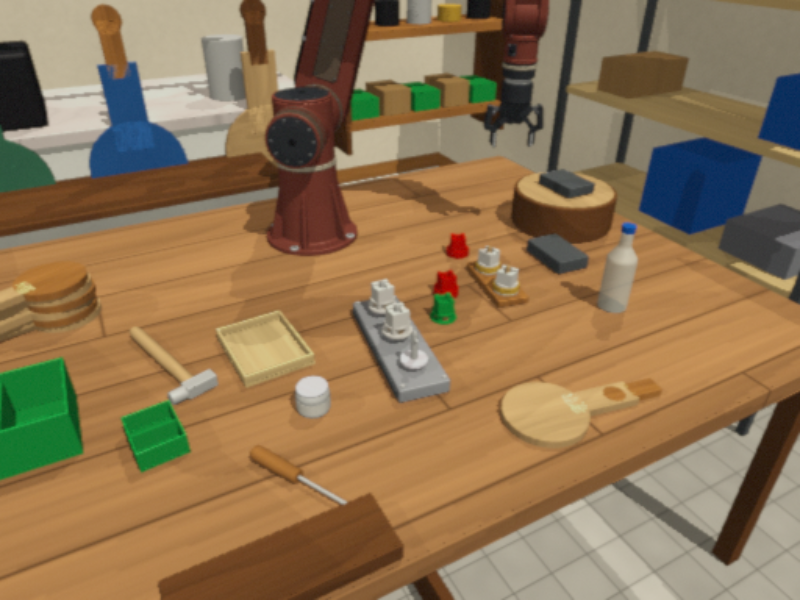

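View pics/sd.png

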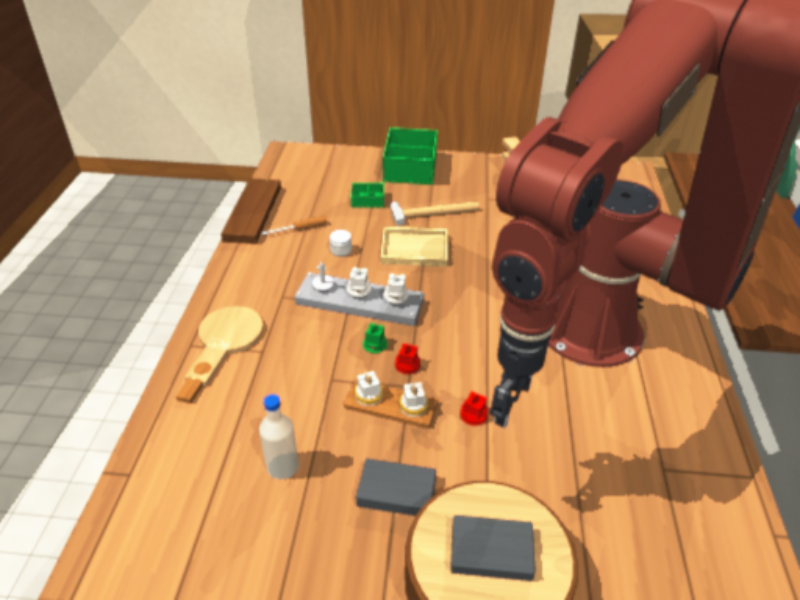

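The scene shows white spent reels on the feeder at (383,298) and (397,320), with the spindle at (413,350) empty. Full reels with brass are on the rack at (488,262) and (507,280). Look-alikes are red at (458,245) and (446,284), and green at (444,308); I'm leaving those alone. There is no full reel lying on the bench, and the tray is at (265,347).

Run:
```python
from h import *
k=512/800
pts={'sp1':((383,288),(397,281),.094),'sp2':((397,311),(359,273),.094),'s3tip':((414,335),(322,264),.108),'fa':((488,254),(414,388),.068),'fb':((507,271),(369,378),.068),'tray':((265,347),(415,246),.01),'red1':((458,237),(475,400),.05),'red2':((446,275),(407,350),.05),'green':((444,298),(375,328),.05),'tin':((312,382),(341,235),.05)}
for n,(a,b,z) in pts.items():
    print(n,onz('scene',a[0]*k,a[1]*k,z).round(3),onz('side',b[0]*k,b[1]*k,z).round(3))
a=cv2.imread('pics/scene0.png')[150:260,130:350];b=cv2.imread('pics/side0.png')[130:280,180:310]
cv2.imwrite('pics/c1.png',np.vstack([cv2.resize(a,(600,300),interpolation=2)]));cv2.imwrite('pics/c2.png',cv2.resize(b,(520,600),interpolation=2))
```

```text
sp1 [ 0.484 -0.025  0.094] [ 0.471 -0.018  0.094]
sp2 [ 0.573 -0.039  0.094] [ 0.567 -0.039  0.094]
s3tip [ 0.674 -0.059  0.108] [ 0.658 -0.046  0.108]
fa [0.423 0.282 0.068] [0.404 0.294 0.068]
fb [0.51  0.273 0.068] [0.501 0.276 0.068]
tray [ 0.453 -0.275  0.01 ] [ 0.447 -0.277  0.01 ]
red1 [0.285 0.289 0.05 ] [0.277 0.297 0.05 ]
red2 [0.435 0.16  0.05 ] [0.43  0.167 0.05 ]
green [0.517 0.104 0.05 ] [0.51  0.104 0.05 ]
tin [ 0.644 -0.245  0.05 ] [ 0.648 -0.251  0.05 ]
```

View pics/c2.png

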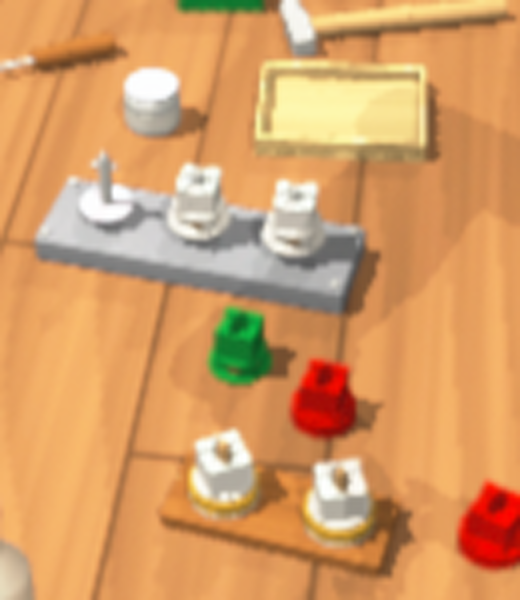

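Rack reels in the crop at (222,455) and (340,480) have a brass rim and a post through the bore: those are the full ones. The feeder's two at (198,190) and (293,205) are bare. I'll move above the rack for a close wrist view.

```bash
cat >> h.py <<'E'
def go(x,y,z,yaw,nmax=45):
    """tool-frame move from measured pose: rotation about tool z first, then shift (deg, mm)"""
    s=monitor.state(); R=np.array(s['ee_rot']); p=np.array(s['tool_pos'])
    cur=np.degrees(np.arctan2(R[1,0],R[0,0])); dr=-((yaw-cur+180)%360-180)
    c,sn=np.cos(np.radians(yaw)),np.sin(np.radians(yaw))
    Rn=np.array([[c,sn,0],[sn,-c,0],[0,0,-1.]])
    D=np.array([x,y,z])-p
    print('t',round(s['clock'],2),'pos',p.round(4),'yaw',cur.round(2),'tilt',np.degrees(np.arccos(-R[2,2])).round(2),'F',np.round(s['wrist_force'],1),'w',round(s['gripper_width']*1e3,1),
     '\n turn rz',round(dr,2),'| shift after turn',(Rn.T@D*1e3).round(1),'| shift before turn',(R.T@D*1e3).round(1))
E
python3 -c "
from h import *
go(.45,.27,.25,171)"
```

```text
t 0.15 pos [0.2286 0.4723 0.2309] yaw 154.17 tilt 0.05 F [ 0.1 -0.4 -0.1] w 85.5 
 turn rz -16.83 | shift after turn [-250.4 -165.2  -19.1] | shift before turn [-287.5  -85.6  -19.1]
```

>>> {"name": "send_rows", "arguments": {
  "deltas": [
    [[60, -36, -10.7, -2.4, 0, 0, 0], [60, -36, -10.7, -2.4, 0, 0, 0], [60, -36, -10.7, -2.4, 0, 0, 0], [60, -36, -10.7, -2.4, 0, 0, 0], [60, -36, -10.7, -2.4, 0, 0, 0], [60, -36, -10.7, -2.4, 0, 0, 0], [60, -36, -10.7, -2.4, 0, 0, 0], [60, -36, -10.7, -2.4, 0, 0, 0], [60, 0, 0, 0, 0, 0, -8.4], [60, 0, 0, 0, 0, 0, -8.4], [60, 0, 0, 0, 0, 0, 0], [60, 0, 0, 0, 0, 0, 0]]
  ]
}}

```text
clock: 1.35
tool_pos: [0.4505, 0.27, 0.2503]
ee_rot: [[-0.987, 0.161, -0.0], [0.161, 0.987, -0.0], [0.0, -0.0, -1.0]]
wrist_force: [1.0, -0.9, -0.2]
gripper_width: 0.06
grasp_force: 0.0
```

Run:
```python
from h import *
go(.45,.27,.25,171)
P=optics.camera_params('wrist')
cap('wrist','w1')
import pickle;pickle.dump(P,open('P1.pkl','wb'))
cv2.imwrite('pics/w1v.png',cv2.resize(cv2.imread('pics/w1.png'),(800,600),interpolation=2))
for X in ([.404,.29,.068],[.501,.275,.068]): print(proj('wrist',X,P)*800/512)
```

```text
t 1.35 pos [0.4505 0.27   0.2503] yaw 170.73 tilt 0.02 F [ 1.  -0.9 -0.2] w 60.0 
 turn rz -0.27 | shift after turn [ 0.5 -0.1  0.3] | shift before turn [ 0.5 -0.1  0.3]
[420.74662695 192.7474957 ]
[421.01129992 326.57047294]
```

View pics/w1v.png

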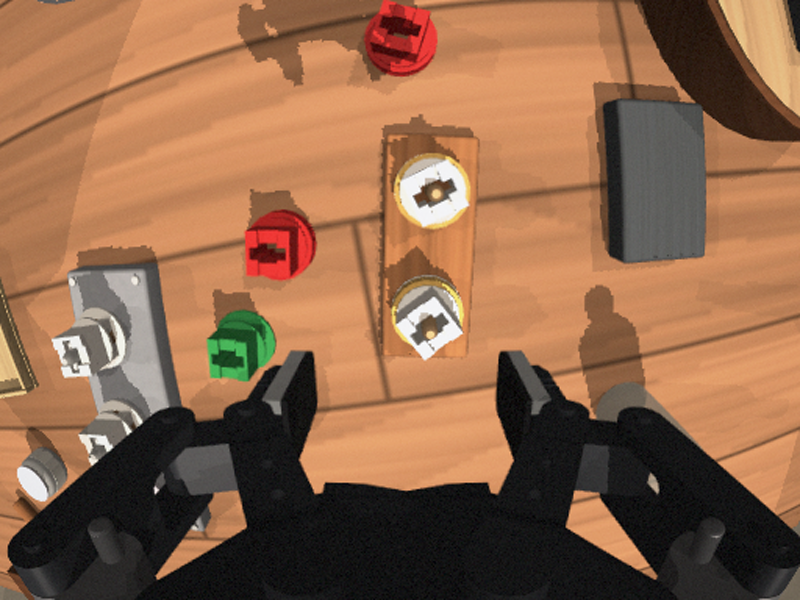

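The wrist view shows full_a at (435,190) with its slot rising about 20°, and full_b at (429,327) with its slot rising about 40°. Red and green look-alikes are at (280,250) and (240,345), and the feeder is at lower left. Next I'll fit the hub-top outlines on the plane z=0.068.

```bash
cat >> h.py <<'E'
def hub(cam,im,P,uv,z,rad=30,thr=200):
    """bright hub-top blob near uv -> world rect on plane z"""
    g=im.min(2).astype(np.uint8); m=np.zeros_like(g); cv2.circle(m,(int(uv[0]),int(uv[1])),rad,255,-1)
    m[g<thr]=0
    m=cv2.morphologyEx(m,cv2.MORPH_OPEN,np.ones((2,2),np.uint8))
    cs,_=cv2.findContours(m,cv2.RETR_EXTERNAL,cv2.CHAIN_APPROX_NONE)
    c=np.vstack([q for q in cs if cv2.contourArea(q)>15])[:,0]
    w=np.array([onz(cam,u,v,z,P)[:2] for u,v in c],np.float32)*1000
    return cv2.minAreaRect(w),c
E
python3 - <<'E'
from h import *
import pickle
P=pickle.load(open('P1.pkl','rb')); im=cv2.imread('pics/w1.png')[:,:,::-1]
k=.64
for uv in ((435,190),(429,327)):
    for thr in (180,205,225,240):
        (c,s,a),_=hub('wrist',im,P,(uv[0]*k,uv[1]*k),.068,24,thr); print(uv,thr,np.round(c,1),np.round(s,1),round(a,1))
pts={'fa':[(413,198),(457,182),(435,190)],'fb':[(412,345),(448,311),(429,327)]}
for n,q in pts.items():
    w=[onz('wrist',u*k,v*k,.068,P)[:2] for u,v in q]; d=w[1]-w[0]; print(n,w[2].round(4),np.degrees(np.arctan2(d[1],d[0])))
h=np.vstack([cv2.resize(im[95:150,245:310],(520,440),interpolation=2)[:,:,::-1]])
h2=cv2.resize(im[175:235,240:305],(520,480),interpolation=2)[:,:,::-1]
cv2.imwrite('pics/z1.png',cv2.resize(np.hstack([h,h2[:440]]),(800,340)))
E
```

```text
(435, 190) 180 [408.  299.9] [39.5 46. ] 16.6
(435, 190) 205 [408.2 299.7] [39.3 45.5] 17.7
(435, 190) 225 [408.  300.2] [38.3 44.5] 17.7
(435, 190) 240 [406.  301.9] [35.4 39. ] 15.8
(429, 327) 180 [504.4 281.3] [36.7 36.7] 29.0
(429, 327) 205 [504.6 281.3] [36.5 35.8] 29.0
(429, 327) 225 [504.5 281.3] [36.3 35.4] 28.6
(429, 327) 240 [504.7 281.5] [35.4 35.3] 28.3
fa [0.4036 0.3001] 101.30692462322199
fb [0.5023 0.2808] 126.14898319568283
```

View pics/z1.png

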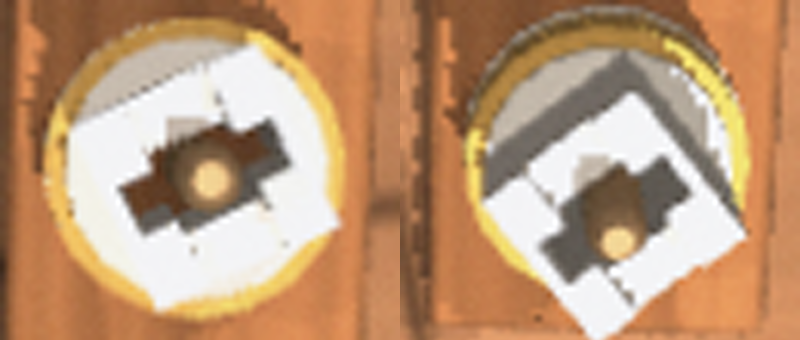

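```bash
python3 -c "
from h import *
go(.54,-.035,.27,171)"
```

```text
t 1.4 pos [0.4504 0.2701 0.2504] yaw 170.76 tilt 0.02 F [-0.2 -0.4  0.1] w 60.3 
 turn rz -0.24 | shift after turn [-136.2 -287.4  -19.6] | shift before turn [-137.4 -286.8  -19.6]
```

>>> {"name": "send_rows", "arguments": {
  "deltas": [
    [[60, -17, -36, -2.5, 0, 0, 0], [60, -17, -36, -2.5, 0, 0, 0], [60, -17, -36, -2.5, 0, 0, 0], [60, -17, -36, -2.5, 0, 0, 0], [60, -17, -36, -2.5, 0, 0, 0], [60, -17, -36, -2.5, 0, 0, 0], [60, -17, -36, -2.5, 0, 0, 0], [60, -17, -36, -2.5, 0, 0, 0], [60, 0, 0, 0, 0, 0, 0], [60, 0, 0, 0, 0, 0, 0]]
  ]
}}

```text
clock: 2.4
tool_pos: [0.5397, -0.0362, 0.2703]
ee_rot: [[-0.987, 0.161, -0.0], [0.161, 0.987, 0.0], [0.0, 0.0, -1.0]]
wrist_force: [0.1, -0.1, 0.0]
gripper_width: 0.06
grasp_force: 0.0
```

Run:
```python
from h import *
go(.54,-.035,.27,171)
P=optics.camera_params('wrist')
im=cap('wrist','w2')
import pickle;pickle.dump(P,open('P2.pkl','wb'))
cv2.imwrite('pics/w2v.png',cv2.resize(cv2.imread('pics/w2.png')[60:300,130:450],(800,600),interpolation=2))
for X in ([.475,-.02,.094],[.568,-.039,.094]):
    uv=proj('wrist',X,P);print(uv)
    for thr in (180,205,225,240):
        (c,s,a),_=hub('wrist',im,P,uv,.094,26,thr); print(thr,np.round(c,1),np.round(s,1),round(a,1))
```

```text
t 2.4 pos [ 0.5397 -0.0362  0.2703] yaw 170.76 tilt 0.03 F [ 0.1 -0.1  0. ] w 60.0 
 turn rz -0.24 | shift after turn [-0.1  1.2  0.3] | shift before turn [-0.1  1.2  0.3]
[263.13783956 107.48406813]
180 [480.2 -19.9] [52.8 45.2] 88.9
205 [479.4 -20.3] [50.1 44.1] 81.3
225 [479.4 -16.8] [42.6 41.9] 86.3Traceback (most recent call last):
  File "<stdin>", line 10, in <module>
  File "h.py", line 36, in hub
    c=np.vstack([q for q in cs if cv2.contourArea(q)>15])[:,0]
      ~~~~~~~~~^^^^^^^^^^^^^^^^^^^^^^^^^^^^^^^^^^^^^^^^^^
    return _nx.concatenate(arrs, 0, dtype=dtype, casting=casting)
           ~~~~~~~~~~~~~~~^^^^^^^^^^^^^^^^^^^^^^^^^^^^^^^^^^^^^^^
ValueError: need at least one array to concatenate
```

View pics/w2v.png

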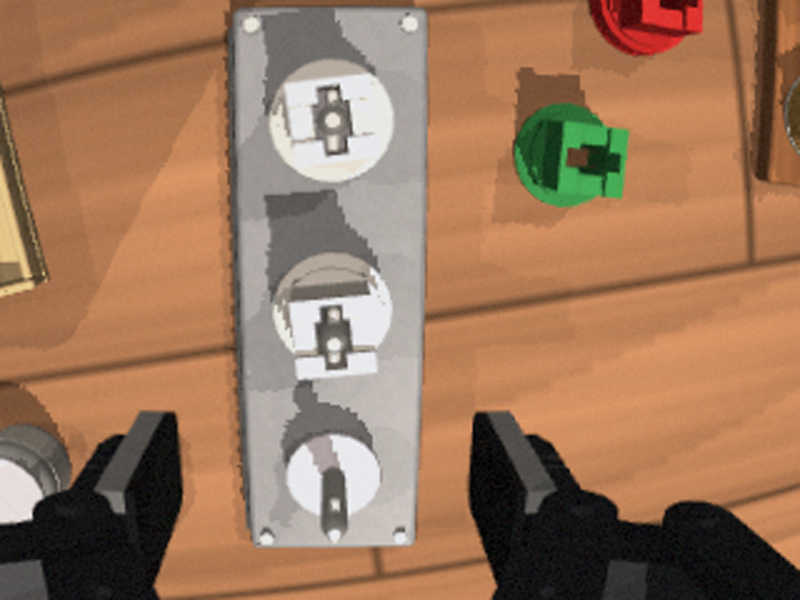

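The wrist crop shows spent reels at (333,120) and (335,325) and the empty spindle at (335,500), with the row vertical. I need to see whether the slots lie along the pin or across it, so I'll zoom in.

Run:
```python
from h import *
im=cv2.imread('pics/w2.png')
A=cv2.resize(im[80:136,230:300],(400,320),interpolation=cv2.INTER_CUBIC)
B=cv2.resize(im[160:216,230:300],(400,320),interpolation=cv2.INTER_CUBIC)
C=cv2.resize(im[226:282,230:300],(400,320),interpolation=cv2.INTER_CUBIC)
o=np.vstack([np.hstack([A,B]),np.hstack([C,C*0])]);cv2.imwrite('pics/z2.png',o[:600])
```

```text
(no output)
```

View pics/z2.png

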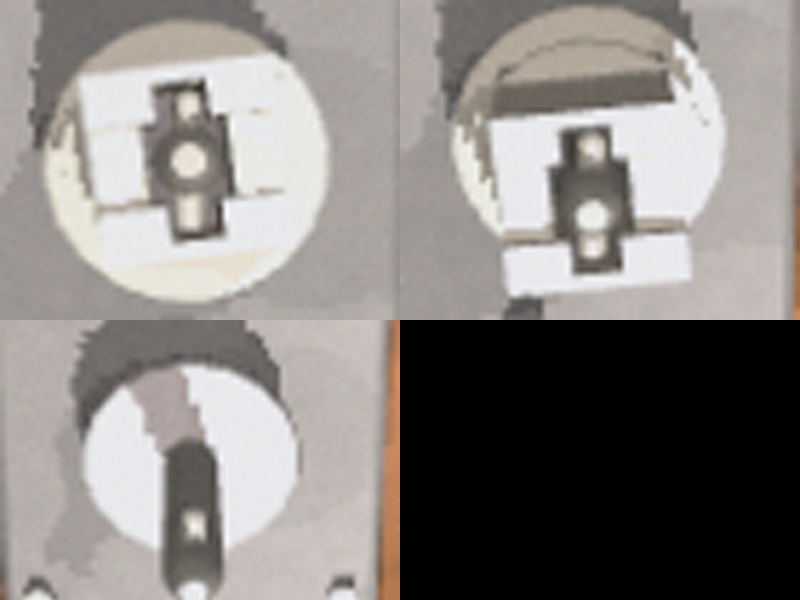

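In the zoom, the slots of both spent reels run along the row, and the pin shows inside them with bright ends at (190,103) and (190,210). So they look unlocked, contrary to the text. I'll measure from the tips and test with a gentle lift.

Run:
```python
from h import *
import pickle
P=pickle.load(open('P2.pkl','rb'));im=cv2.imread('pics/w2.png')[:,:,::-1]
T=[onz('wrist',u,v,.108,P)[:2] for u,v in ((262.9,108),(263.6,197.6),(263.8,273.3))]
for t in T: print(t.round(4))
for a,b in ((0,1),(1,2),(0,2)):
    d=T[b]-T[a];print(np.linalg.norm(d).round(4),np.degrees(np.arctan2(d[1],d[0])).round(2))
# slot ends & hub corners from zoom pixels (A offset 230,80; B offset 230,160), scale .175
for n,oy,z,prs in (('A',80,.096,[((178,82),(205,240)),((80,75),(105,265)),((80,75),(278,55))]),('B',160,.096,[((180,128),(200,270)),((90,120),(105,295)),((105,295),(290,280))])):
    for p,q in prs:
        a=onz('wrist',230+p[0]*.175,oy+p[1]*.175,z,P);b=onz('wrist',230+q[0]*.175,oy+q[1]*.175,z,P);d=b-a
        print(n,a.round(4)[:2],b.round(4)[:2],np.linalg.norm(d).round(4),np.degrees(np.arctan2(d[1],d[0])).round(1))
go(.5,0,.2,170)
```

```text
[ 0.4755 -0.0205]
[ 0.5692 -0.0348]
[ 0.6629 -0.0494]
0.0948 -8.71
0.0948 -8.86
0.1896 -8.78
A [ 0.4608 -0.0198] [ 0.4907 -0.0196] 0.0299 0.4
A [ 0.4565 -0.0374] [ 0.4924 -0.0387] 0.0358 -2.1
A [ 0.4565 -0.0374] [ 0.4587 -0.0009] 0.0366 86.7
B [ 0.5553 -0.0348] [ 0.5845 -0.0355] 0.0292 -1.4
B [ 0.5509 -0.0516] [ 0.5866 -0.0549] 0.0359 -5.3
B [ 0.5866 -0.0549] [ 0.5895 -0.0182] 0.0368 85.6
t 2.45 pos [ 0.5395 -0.0353  0.2703] yaw 170.86 tilt 0.04 F [-0.3  0.1  0.5] w 59.9 
 turn rz 0.86 | shift after turn [45.  27.9 70.3] | shift before turn [44.6 28.5 70.4]
```

Run:
```python
from h import *
go(.4755,-.0205,.070,179)
```

```text
t 2.45 pos [ 0.5395 -0.0353  0.2703] yaw 170.86 tilt 0.04 F [-0.3  0.1  0.5] w 59.9 
 turn rz -8.14 | shift after turn [ 64.3  13.7 200.3] | shift before turn [ 65.4   4.4 200.4]
```

>>> {"name": "send_rows", "arguments": {
  "deltas": [
    [[60, 0, 0, 0, 0, 0, -8.1], [60, 32, 6.9, 15, 0, 0, 0], [60, 32.3, 6.8, 15, 0, 0, 0], [60, 0, 0, 30, 0, 0, 0], [60, 0, 0, 30, 0, 0, 0], [60, 0, 0, 30, 0, 0, 0], [60, 0, 0, 30, 0, 0, 0], [60, 0, 0, 25, 0, 0, 0], [60, 0, 0, 25, 0, 0, 0], [60, 0, 0, 0, 0, 0, 0]]
  ],
  "grip_force": 40
}}

```text
clock: 3.45
tool_pos: [0.4731, -0.0193, 0.0682]
ee_rot: [[-1.0, 0.015, -0.005], [0.015, 1.0, 0.001], [0.005, 0.001, -1.0]]
wrist_force: [-0.1, -0.1, 1.0]
gripper_width: 0.0601
grasp_force: 0.0
```

>>> {"name": "send_rows", "arguments": {
  "deltas": [
    [[30, 0, 0, 0, 0, 0, 0], [30, 0, 0, 0, 0, 0, 0], [30, 0, 0, 0, 0, 0, 0], [30, 0, 0, 0, 0, 0, 0], [30, 0, 0, 0, 0, 0, 0], [30, 0, 0, 0, 0, 0, 0]]
  ]
}}

```text
clock: 4.05
tool_pos: [0.4767, -0.0214, 0.0712]
ee_rot: [[-1.0, 0.016, 0.002], [0.016, 1.0, -0.001], [-0.002, -0.001, -1.0]]
wrist_force: [1.7, -4.4, 4.7]
gripper_width: 0.0353
grasp_force: 46.4
```

Run:
```python
from h import *
go(.4755,-.0205,.070,179);print(monitor.state()['torque'],monitor.state()['grasp_force'])
im=cap('wrist','w3')
cv2.imwrite('pics/w3v.png',cv2.resize(im[150:350,130:400,::-1],(800,593),interpolation=2))
```

```text
t 4.05 pos [ 0.4767 -0.0214  0.0712] yaw 179.06 tilt 0.12 F [ 1.7 -4.4  4.7] w 35.3 
 turn rz 0.06 | shift after turn [1.2 0.9 1.2] | shift before turn [1.2 0.9 1.2]
[-0.99718561 -0.35807387 -0.00754115] 46.36503618210554
```

View pics/w3v.png

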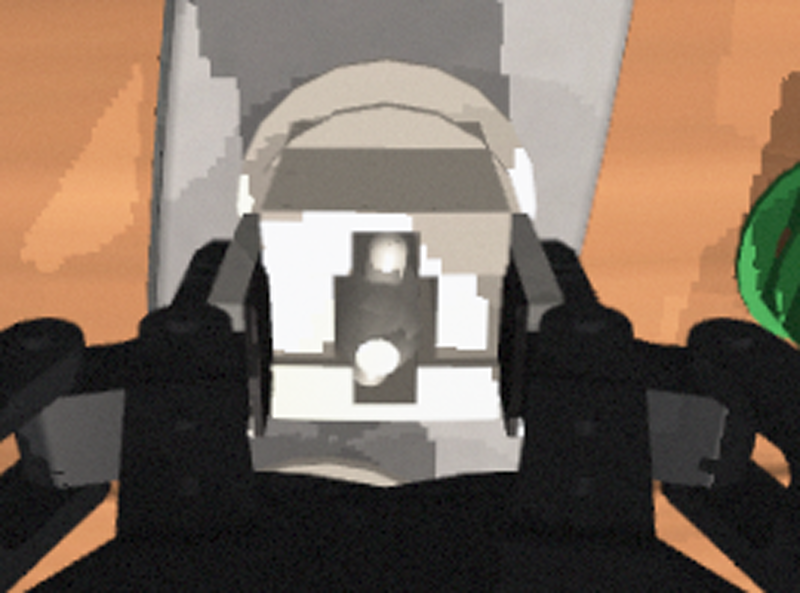

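The hub is squarely between the pads, with the pin showing in the slot at (388,250). I'll do the gentle lift test.

>>> {"name": "send_rows", "arguments": {
  "deltas": [
    [[30, 0, 0, -3, 0, 0, 0], [30, 0, 0, -3, 0, 0, 0], [30, 0, 0, -2, 0, 0, 0], [30, 0, 0, 0, 0, 0, 0]]
  ],
  "grip_force": 60
}}

```text
clock: 4.5
tool_pos: [0.4747, -0.0213, 0.0781]
ee_rot: [[-1.0, 0.017, -0.002], [0.017, 1.0, -0.001], [0.002, -0.001, -1.0]]
wrist_force: [-1.9, -6.0, 1.8]
gripper_width: 0.0348
grasp_force: 64.1
```

>>> {"name": "send_rows", "arguments": {
  "deltas": [
    [[30, 0, 0, -6, 0, 0, 0], [30, 0, 0, -6, 0, 0, 0], [30, 0, 0, -8, 0, 0, 0], [30, 0, 0, -10, 0, 0, 0], [30, 0, 0, -10, 0, 0, 0], [30, 0, 0, -12, 0, 0, 0], [30, 0, 0, -12, 0, 0, 0], [30, 0, 0, -12, 0, 0, 0], [30, 0, 0, -12, 0, 0, 0], [30, 0, 0, 0, 0, 0, 0]]
  ]
}}

```text
clock: 5.5
tool_pos: [0.476, -0.0204, 0.1673]
ee_rot: [[-1.0, 0.016, 0.001], [0.016, 1.0, 0.001], [-0.001, 0.001, -1.0]]
wrist_force: [0.4, 0.5, -1.2]
gripper_width: 0.035
grasp_force: 63.9
```

Run:
```python
from h import *
im=cap('wrist','w4');a=cap('scene','s4')
o=np.hstack([cv2.resize(im[...,::-1],(400,300)),cv2.resize(a[150:300,130:330,::-1],(400,300),interpolation=2)])
cv2.imwrite('pics/w4v.png',o)
# tray measure: side view pixel corners mask, light yellow
s=cap('side','d4');hsv=cv2.cvtColor(s,cv2.COLOR_RGB2HSV)
cv2.imwrite('pics/d4v.png',cv2.resize(s[120:200,220:310,::-1],(630,560),interpolation=2))
go(.45,-.27,.2,179)
```

```text
t 5.65 pos [ 0.4751 -0.0206  0.1658] yaw 179.08 tilt 0.09 F [-0.9  0.1 -0.2] w 34.9 
 turn rz 0.08 | shift after turn [  20.7 -249.8  -34.2] | shift before turn [  21.1 -249.7  -34.4]
```

View pics/w4v.png

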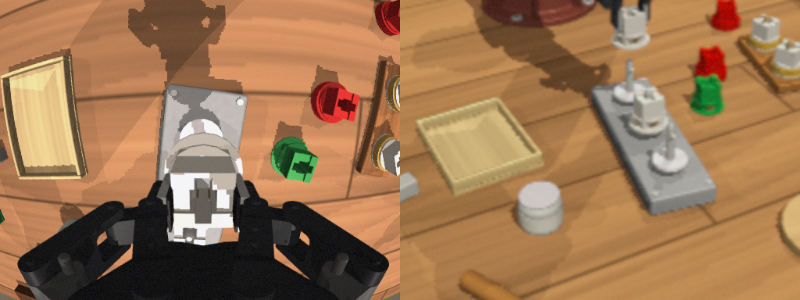

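The scene view shows spindle 1 free and the reel held in the gripper, so it came off without unlocking. The tray is at (480,150) in the right panel.

```bash
cat >> h.py <<'E'
def tray(im,cam='scene',P=None):
    hsv=cv2.cvtColor(im,cv2.COLOR_RGB2HSV); m=cv2.inRange(hsv,(18,40,130),(32,150,255))
    if cam=='scene': m[:190]=0;m[260:]=0;m[:,:130]=0;m[:,210:]=0
    m=cv2.morphologyEx(m,cv2.MORPH_OPEN,np.ones((3,3),np.uint8))
    cs,_=cv2.findContours(m,0,2); c=max(cs,key=cv2.contourArea)
    return c
E
python3 - <<'E'
from h import *
a=cv2.imread('pics/s4.png')[:,:,::-1];c=tray(a);print(cv2.contourArea(c),cv2.boundingRect(c))
pts=[(418,132),(487,98),(541,155),(458,183)]
W=np.array([onz('scene',(u-400)/2+130,v/2+150,.025)[:2] for u,v in pts]);print(W.round(3).tolist(),W.mean(0).round(4))
for i in range(4):
    d=W[(i+1)%4]-W[i];print(np.linalg.norm(d).round(3),np.degrees(np.arctan2(d[1],d[0])).round(1))
E
```

```text
1847.0 (139, 199, 62, 49)
[[0.398, -0.355], [0.355, -0.229], [0.543, -0.205], [0.549, -0.334]] [ 0.4614 -0.2808]
0.133 108.8
0.189 7.1
0.129 -87.4
0.152 -172.4
```

>>> {"name": "send_rows", "arguments": {
  "deltas": [
    [[30, 1.8, -33, -4, 0, 0, 0], [30, 1.8, -33, -4, 0, 0, 0], [30, 1.8, -33, -4, 0, 0, 0], [30, 1.8, -33, -4, 0, 0, 0], [30, -8, -20, -4, 0, 0, 0], [30, -10, -20, -4, 0, 0, 0], [30, -10, -10, -4, 0, 0, 0], [30, 0, 0, 0, 0, 0, 0], [30, 0, 0, 0, 0, 0, 0]]
  ]
}}

```text
clock: 6.55
tool_pos: [0.4928, -0.2027, 0.1935]
ee_rot: [[-1.0, 0.016, -0.002], [0.016, 1.0, 0.001], [0.002, 0.001, -1.0]]
wrist_force: [0.0, 0.5, -1.5]
gripper_width: 0.0344
grasp_force: 63.9
```

Run:
```python
from h import *
go(.45,-.27,.2,179)
P=optics.camera_params('wrist');im=cap('wrist','w5')
import pickle;pickle.dump(P,open('P5.pkl','wb'))
cv2.imwrite('pics/w5v.png',cv2.resize(im[...,::-1],(800,600),interpolation=2))
```

```text
t 6.55 pos [ 0.4928 -0.2027  0.1935] yaw 179.06 tilt 0.12 F [ 0.   0.5 -1.5] w 34.4 
 turn rz 0.06 | shift after turn [ 41.7 -68.1  -6.5] | shift before turn [ 41.7 -68.   -6.5]
```

View pics/w5v.png

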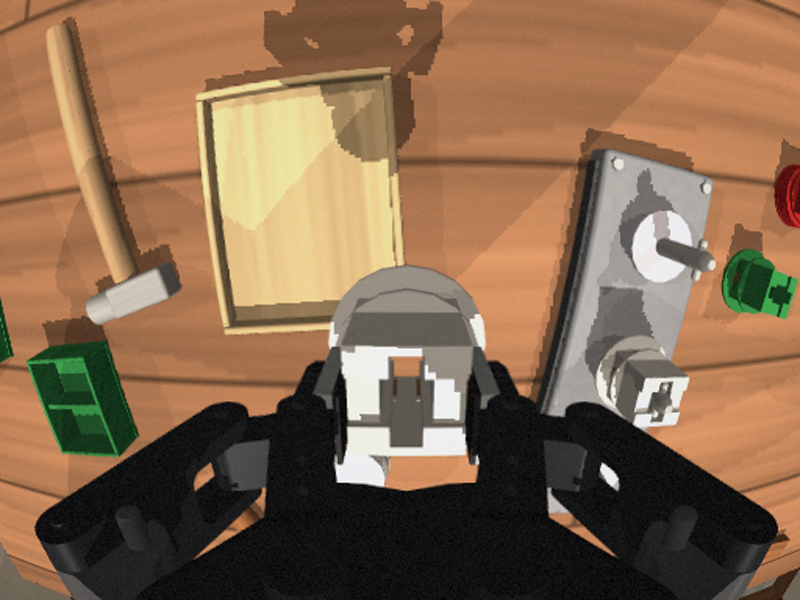

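The tray's rim corners are at (197,97), (390,68) and (225,333) in the wrist view. The nail tin is hidden just below the reel, at about (360,470).

Run:
```python
from h import *
import pickle
P=pickle.load(open('P5.pkl','rb'))
W=[onz('wrist',u*.64,v*.64,.025,P)[:2] for u,v in ((197,97),(390,68),(225,333))]
for w in W: print(w.round(4))
dx=W[2]-W[0];dy=W[1]-W[0];print(np.linalg.norm(dx),np.degrees(np.arctan2(dx[1],dx[0])),np.linalg.norm(dy),np.degrees(np.arctan2(dy[1],dy[0])))
C=(W[1]+W[2])/2;print('C',C.round(4))
u=dx/np.linalg.norm(dx)
for s in(-.04,.04):print((C+s*u).round(4))
a=np.degrees(np.arctan2(u[1],u[0]))
p=C-.04*u; go(p[0],p[1],.038,180+a)
p=C-.04*u; go(p[0],p[1],.038,179)
```

```text
[ 0.3667 -0.3457]
[ 0.3582 -0.2088]
[ 0.5412 -0.3375]
0.17470816058893554 2.6816732990103804 0.13714577006287967 93.53573301837775
C [ 0.4497 -0.2732]
[ 0.4098 -0.2751]
[ 0.4897 -0.2713]
t 6.6 pos [ 0.4927 -0.2024  0.1936] yaw 179.09 tilt 0.12 F [-0.5  0.2 -0.4] w 35.1 
 turn rz -3.59 | shift after turn [ 86.3 -68.7 155.6] | shift before turn [ 81.5 -74.2 155.7]
t 6.6 pos [ 0.4927 -0.2024  0.1936] yaw 179.09 tilt 0.12 F [-0.5  0.2 -0.4] w 35.1 
 turn rz 0.09 | shift after turn [ 81.7 -74.1 155.6] | shift before turn [ 81.5 -74.2 155.7]
```

>>> {"name": "send_rows", "arguments": {
  "deltas": [
    [[30, 27.2, -24.7, 0, 0, 0, 0], [30, 27.2, -24.7, 10, 0, 0, 0], [30, 27.2, -24.7, 20, 0, 0, -3.6], [30, 0, 0, 30, 0, 0, 0], [30, 0, 0, 30, 0, 0, 0], [30, 0, 0, 25, 0, 0, 0], [30, 0, 0, 20, 0, 0, 0], [30, 0, 0, 15, 0, 0, 0], [30, 0, 0, 8, 0, 0, 0], [30, 0, 0, 4, 0, 0, 0], [30, 0, 0, 0, 0, 0, 0], [30, 0, 0, 0, 0, 0, 0]]
  ]
}}

```text
clock: 7.8
tool_pos: [0.4111, -0.2762, 0.0331]
ee_rot: [[-0.999, -0.047, 0.001], [-0.047, 0.999, -0.001], [-0.001, -0.001, -1.0]]
wrist_force: [0.1, -1.0, -0.8]
gripper_width: 0.0351
grasp_force: 63.9
```

>>> {"name": "send_rows", "arguments": {
  "deltas": [
    [[56, 0, 0, 0, 0, 0, 0], [56, 0, 0, 0, 0, 0, 0], [56, 0, 0, 0, 0, 0, 0], [56, 0, 0, -20, 0, 0, 0], [56, 0, 0, -30, 0, 0, 0], [56, 0, 0, -40, 0, 0, 0], [56, 0, 0, -40, 0, 0, 0], [56, 0, 0, -40, 0, 0, 0], [56, 0, 0, 0, 0, 0, 0]]
  ]
}}

```text
clock: 8.7
tool_pos: [0.413, -0.2781, 0.2077]
ee_rot: [[-0.999, -0.047, 0.006], [-0.047, 0.999, -0.006], [-0.006, -0.006, -1.0]]
wrist_force: [1.4, 0.1, 0.4]
gripper_width: 0.0562
grasp_force: 0.0
```

Run:
```python
from h import *
go(.5692,-.035,.20,176)
go(.5692,-.035,.070,176)
```

```text
t 8.7 pos [ 0.413  -0.2781  0.2077] yaw -177.33 tilt 0.49 F [1.4 0.1 0.4] w 56.2 
 turn rz 6.67 | shift after turn [-138.9  253.4    7.7] | shift before turn [-167.3  235.6    7.3]
t 8.7 pos [ 0.413  -0.2781  0.2077] yaw -177.33 tilt 0.49 F [1.4 0.1 0.4] w 56.2 
 turn rz 6.67 | shift after turn [-138.9  253.4  137.7] | shift before turn [-166.5  236.4  137.3]
```

>>> {"name": "send_rows", "arguments": {
  "deltas": [
    [[58, 0, 0, 0, 0, 0, 6.7], [58, -23.1, 42.2, 1, 0, 0, 0], [58, -23.1, 42.2, 1, 0, 0, 0], [58, -23.1, 42.2, 1, 0, 0, 0], [58, -23.1, 42.2, 1, 0, 0, 0], [58, -23.1, 42.2, 1, 0, 0, 0], [58, -23.1, 42.2, 1, 0, 0, 0], [58, 0, 0, 0, 0, 0, 0], [58, 0, 0, 0, 0, 0, 0], [58, 0, 0, 0, 0, 0, 0]]
  ]
}}

```text
clock: 9.7
tool_pos: [0.5663, -0.0338, 0.1962]
ee_rot: [[-0.997, 0.071, -0.001], [0.071, 0.997, -0.0], [0.001, -0.0, -1.0]]
wrist_force: [0.2, -0.5, 0.6]
gripper_width: 0.0583
grasp_force: 0.0
```

Run:
```python
from h import *
go(.5692,-.035,.070,176)
```

```text
t 9.7 pos [ 0.5663 -0.0338  0.1962] yaw 175.95 tilt 0.05 F [ 0.2 -0.5  0.6] w 58.3 
 turn rz -0.05 | shift after turn [ -3.   -1.  126.2] | shift before turn [ -3.1  -1.  126.2]
```

>>> {"name": "send_rows", "arguments": {
  "deltas": [
    [[58, -3, -1, 20, 0, 0, 0], [58, 0, 0, 30, 0, 0, 0], [58, 0, 0, 30, 0, 0, 0], [58, 0, 0, 26, 0, 0, 0], [58, 0, 0, 14, 0, 0, 0], [58, 0, 0, 6, 0, 0, 0], [30, 0, 0, 0, 0, 0, 0], [30, 0, 0, 0, 0, 0, 0], [30, 0, 0, 0, 0, 0, 0], [30, 0, 0, 0, 0, 0, 0], [30, 0, 0, 0, 0, 0, 0], [30, 0, 0, 0, 0, 0, 0]]
  ]
}}

```text
clock: 10.9
tool_pos: [0.5701, -0.0355, 0.0715]
ee_rot: [[-0.997, 0.071, 0.001], [0.071, 0.997, -0.002], [-0.001, -0.002, -1.0]]
wrist_force: [-1.6, -5.1, 1.3]
gripper_width: 0.035
grasp_force: 62.5
```

>>> {"name": "send_rows", "arguments": {
  "deltas": [
    [[30, 0, 0, -3, 0, 0, 0], [30, 0, 0, -3, 0, 0, 0], [30, 0, 0, -2, 0, 0, 0], [30, 0, 0, 0, 0, 0, 0]]
  ]
}}

```text
clock: 11.3
tool_pos: [0.5699, -0.0356, 0.0793]
ee_rot: [[-0.997, 0.071, 0.001], [0.071, 0.997, -0.002], [-0.001, -0.002, -1.0]]
wrist_force: [-2.5, -6.0, 1.1]
gripper_width: 0.0351
grasp_force: 62.3
```

>>> {"name": "send_rows", "arguments": {
  "deltas": [
    [[30, 0, 0, -6, 0, 0, 0], [30, 0, 0, -6, 0, 0, 0], [30, 0, 0, -8, 0, 0, 0], [30, 0, 0, -10, 0, 0, 0], [30, 0, 0, -12, 0, 0, 0], [30, 0, 0, -15, 0, 0, 0], [30, 0, 0, -20, 0, 0, 0], [30, 0, 0, -20, 0, 0, 0], [30, 0, 0, -15, 0, 0, 0], [30, 0, 0, 0, 0, 0, 0], [30, 0, 0, 0, 0, 0, 0]]
  ]
}}

```text
clock: 12.4
tool_pos: [0.57, -0.0343, 0.1907]
ee_rot: [[-0.998, 0.07, 0.001], [0.07, 0.998, 0.0], [-0.001, 0.0, -1.0]]
wrist_force: [0.3, -0.2, -1.1]
gripper_width: 0.0346
grasp_force: 62.3
```

Run:
```python
from h import *
a=cap('scene','s6')
cv2.imwrite('pics/s6v.png',cv2.resize(a[150:300,110:310,::-1],(800,600),interpolation=2))
go(.4897,-.2713,.20,182.7);go(.4897,-.2713,.033,182.7)
```

```text
t 12.45 pos [ 0.5695 -0.0342  0.1901] yaw 175.98 tilt 0.03 F [ 0.6 -0.6 -0.9] w 34.9 
 turn rz -6.72 | shift after turn [  90.9 -233.    -9.9] | shift before turn [  63.  -242.1  -10. ]
t 12.45 pos [ 0.5695 -0.0342  0.1901] yaw 175.98 tilt 0.03 F [ 0.6 -0.6 -0.9] w 34.9 
 turn rz -6.72 | shift after turn [  90.9 -233.   157.1] | shift before turn [  62.9 -242.1  157. ]
```

View pics/s6v.png

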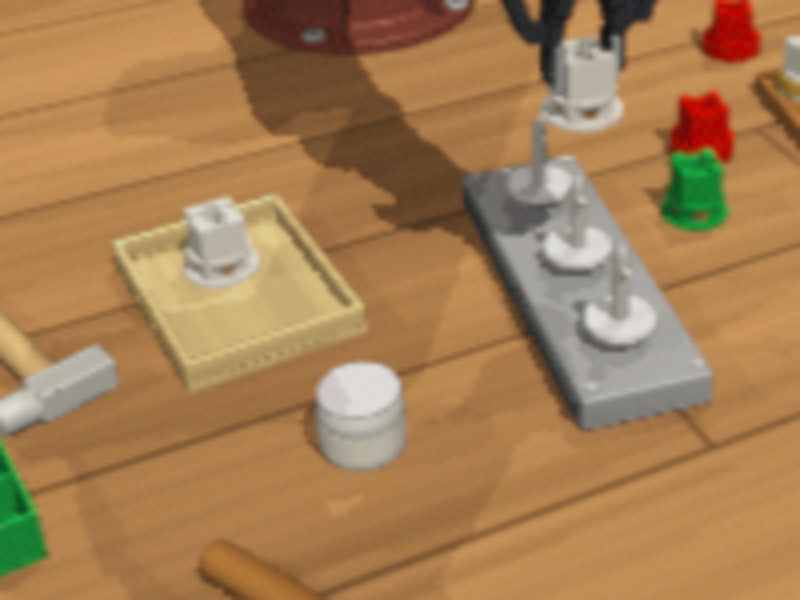

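The first spent reel stands in the back-left half of the tray at (220,245), and the second is in the gripper at (585,85). I'll place it in the other half.

>>> {"name": "send_rows", "arguments": {
  "deltas": [
    [[30, 10.5, -40.4, 0, 0, 0, 0], [30, 10.5, -40.4, 0, 0, 0, 0], [30, 10.5, -40.4, 0, 0, 0, 0], [30, 10.5, -40.4, 0, 0, 0, 0], [30, 10.5, -40.3, 0, 0, 0, 0], [30, 10.5, -40.2, 0, 0, 0, -6.7], [30, 0, 0, 30, 0, 0, 0], [30, 0, 0, 30, 0, 0, 0], [30, 0, 0, 30, 0, 0, 0], [30, 0, 0, 30, 0, 0, 0], [30, 0, 0, 20, 0, 0, 0], [30, 0, 0, 10, 0, 0, 0]]
  ]
}}

```text
clock: 13.65
tool_pos: [0.4882, -0.2702, 0.0378]
ee_rot: [[-0.999, -0.047, -0.003], [-0.047, 0.999, 0.003], [0.003, 0.003, -1.0]]
wrist_force: [0.4, 0.6, -0.7]
gripper_width: 0.0347
grasp_force: 62.4
```

>>> {"name": "send_rows", "arguments": {
  "deltas": [
    [[30, 0, 0, 4, 0, 0, 0], [30, 0, 0, 2, 0, 0, 0], [30, 0, 0, 0, 0, 0, 0], [56, 0, 0, 0, 0, 0, 0], [56, 0, 0, 0, 0, 0, 0], [56, 0, 0, 0, 0, 0, 0], [56, 0, 0, -20, 0, 0, 0], [56, 0, 0, -30, 0, 0, 0], [56, 0, 0, -40, 0, 0, 0], [56, 0, 0, -40, 0, 0, 0], [56, 0, 0, -40, 0, 0, 0], [56, 0, 0, 0, 0, 0, 0]]
  ]
}}

```text
clock: 14.85
tool_pos: [0.4924, -0.2733, 0.2103]
ee_rot: [[-0.999, -0.047, 0.007], [-0.047, 0.999, -0.006], [-0.007, -0.006, -1.0]]
wrist_force: [0.9, -0.2, -0.3]
gripper_width: 0.0561
grasp_force: 0.0
```

Run:
```python
from h import *
# full_b first: hub rect ang 29, slot dir 119 ; look from above
go(.5045,.2813,.21,209-180+180)
go(.48,.27,.20,175)
```

```text
t 14.85 pos [ 0.4924 -0.2733  0.2103] yaw -177.32 tilt 0.53 F [ 0.9 -0.2 -0.3] w 56.1 
 turn rz -26.32 | shift after turn [-2.795e+02  4.792e+02  3.000e-01] | shift before turn [-38.  553.5  -2.7]
t 14.85 pos [ 0.4924 -0.2733  0.2103] yaw -177.32 tilt 0.53 F [ 0.9 -0.2 -0.3] w 56.1 
 turn rz 7.68 | shift after turn [ 59.7 540.2  10.3] | shift before turn [-12.9 543.4   7.2]
```

>>> {"name": "send_rows", "arguments": {
  "deltas": [
    [[58, -3.2, 46, 0, 0, 0, 0], [58, -3.2, 46, 0, 0, 0, 0], [58, -3.2, 46, 0, 0, 0, 0], [58, -3.2, 46, 0, 0, 0, 0], [58, -3.2, 46, 0, 0, 0, 0], [58, -3.2, 46, 0, 0, 0, 0], [58, -3.2, 46, 0, 0, 0, 0], [58, -3.2, 46, 0, 0, 0, 0], [58, -3.2, 46, 0, 0, 0, 0], [58, -3.2, 46, 0, 0, 0, 0], [58, -3.2, 46, 0, 0, 0, 0], [58, -2.8, 46, 0, 0, 0, 0]]
  ]
}}

```text
clock: 16.05
tool_pos: [0.5017, 0.2836, 0.2042]
ee_rot: [[-0.999, -0.047, 0.0], [-0.047, 0.999, -0.0], [-0.0, -0.0, -1.0]]
wrist_force: [-0.1, -0.6, 0.0]
gripper_width: 0.058
grasp_force: 0.0
```

>>> {"name": "send_rows", "arguments": {
  "deltas": [
    [[58, 0, 0, 0, 0, 0, -8.5], [58, 0, 0, 0, 0, 0, -8.5], [58, 0, 0, 0, 0, 0, -8.5], [58, 0, 0, 0, 0, 0, -0.8], [58, 0, 0, 0, 0, 0, 0], [58, 0, 0, 0, 0, 0, 0]]
  ]
}}

```text
clock: 16.65
tool_pos: [0.5021, 0.2815, 0.2044]
ee_rot: [[-0.877, -0.481, -0.0], [-0.481, 0.877, -0.0], [0.0, -0.0, -1.0]]
wrist_force: [0.3, -0.0, 0.5]
gripper_width: 0.0582
grasp_force: 0.0
```

Run:
```python
from h import *
go(.5045,.2813,.040,209)
P=optics.camera_params('wrist');im=cap('wrist','w7')
import pickle;pickle.dump(P,open('P7.pkl','wb'))
for n,X in (('fa',[.4055,.298,.068]),('fb',[.5045,.2813,.068])):
    uv=proj('wrist',X,P);print(n,uv)
    for thr in (190,225):
        (c,s,a),_=hub('wrist',im,P,uv,.068,34,thr); print(thr,np.round(c,1),np.round(s,1),round(a,1))
cv2.imwrite('pics/w7v.png',cv2.resize(im[20:260,120:440,::-1],(800,600),interpolation=2))
```

```text
t 16.65 pos [0.5021 0.2815 0.2044] yaw -151.23 tilt 0.0 F [ 0.3 -0.   0.5] w 58.2 
 turn rz -0.23 | shift after turn [ -2.   -1.3 164.4] | shift before turn [ -2.   -1.3 164.4]
fa [323.17585657  96.64374907]
190 [410.1 297.1] [42.9 45.9] 16.3
225 [406.9 296.1] [35.6 45.4] 15.7
fb [256.96680043 177.86586904]
190 [503.5 281.9] [35.8 44.4] 28.6
225 [503.1 282. ] [35.5 43.5] 26.8
```

View pics/w7v.png

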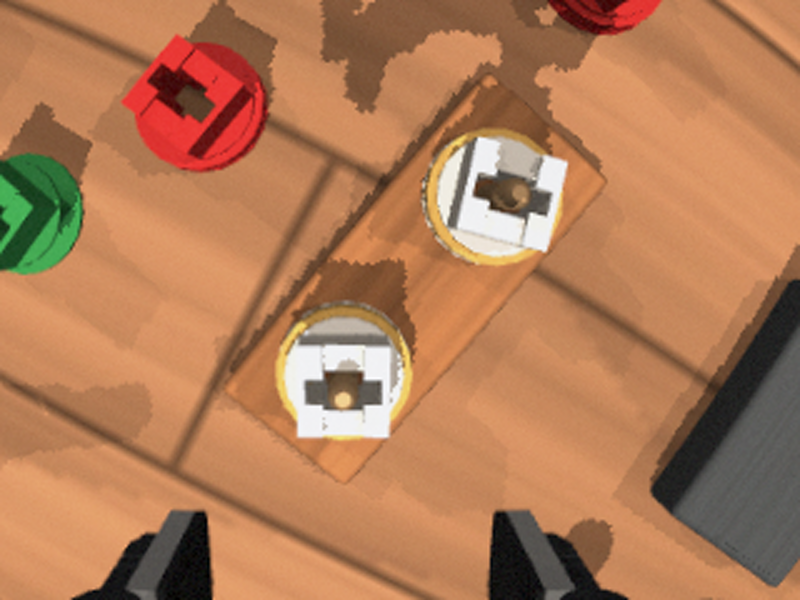

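full_b's hub is square to the tool at (343,391). full_a is at (511,195), turned about 15°. I'll measure both on the plane and then grasp full_b.

Run:
```python
from h import *
import pickle
P=pickle.load(open('P7.pkl','rb'))
f=lambda u,v,z=.068:onz('wrist',120+u*.4,20+v*.4,z,P)[:2]
c=np.array([f(*p) for p in ((298,345),(390,345),(390,437),(297,437))]);print('fb',c.mean(0).round(4),[np.linalg.norm(c[i]-c[i-1]).round(4) for i in range(4)])
d=c[2]-c[3]+c[1]-c[0];print(np.degrees(np.arctan2(d[1],d[0])))
c=np.array([f(*p) for p in ((487,135),(568,158),(548,252),(463,229))]);print('fa',c.mean(0).round(4),[np.linalg.norm(c[i]-c[i-1]).round(4) for i in range(4)])
d=c[1]-c[0]+c[2]-c[3];print(np.degrees(np.arctan2(d[1],d[0])))
d=f(550,205)-f(474,185);print('slot',np.degrees(np.arctan2(d[1],d[0])), f(511,195))
m=np.array([f(*p) for p in ((298,345),(390,345),(390,437),(297,437))]).mean(0);go(m[0],m[1],.04,209)
```

```text
fb [0.5032 0.2812] [np.float64(0.0366), np.float64(0.035), np.float64(0.0366), np.float64(0.0365)]
118.71944686635128
fa [0.4041 0.3014] [np.float64(0.0371), np.float64(0.0325), np.float64(0.0374), np.float64(0.0341)]
105.92432556158866
slot 106.58486779722539 [0.40601219 0.29965249]
t 16.7 pos [0.5021 0.2815 0.2045] yaw -151.19 tilt 0.0 F [ 1.1 -0.6  0.3] w 57.7 
 turn rz -0.19 | shift after turn [ -0.8  -0.8 164.5] | shift before turn [ -0.8  -0.8 164.5]
```

>>> {"name": "send_rows", "arguments": {
  "deltas": [
    [[58, -1, -0.8, 20, 0, 0, 0], [58, 0, 0, 30, 0, 0, 0], [58, 0, 0, 30, 0, 0, 0], [58, 0, 0, 30, 0, 0, 0], [58, 0, 0, 30, 0, 0, 0], [58, 0, 0, 16, 0, 0, 0], [58, 0, 0, 8, 0, 0, 0], [30, 0, 0, 0, 0, 0, 0], [30, 0, 0, 0, 0, 0, 0], [30, 0, 0, 0, 0, 0, 0], [30, 0, 0, 0, 0, 0, 0], [30, 0, 0, 0, 0, 0, 0]]
  ],
  "grip_force": 80
}}

```text
clock: 17.9
tool_pos: [0.5039, 0.2816, 0.0412]
ee_rot: [[-0.875, -0.484, 0.001], [-0.484, 0.875, 0.0], [-0.001, -0.0, -1.0]]
wrist_force: [-1.1, 0.4, 2.6]
gripper_width: 0.0347
grasp_force: 79.9
```

>>> {"name": "send_rows", "arguments": {
  "deltas": [
    [[30, 0, 0, -5, 0, 0, 0], [30, 0, 0, -10, 0, 0, 0], [30, 0, 0, -15, 0, 0, 0], [30, 0, 0, -20, 0, 0, 0], [30, 0, 0, -25, 0, 0, 0], [30, 0, 0, -30, 0, 0, 0], [30, 0, 0, -30, 0, 0, 0], [30, 0, 0, -20, 0, 0, 0], [30, 0, 0, 0, 0, 0, 0], [30, 0, 0, 0, 0, 0, 0]]
  ]
}}

```text
clock: 18.9
tool_pos: [0.5033, 0.2814, 0.1956]
ee_rot: [[-0.875, -0.484, 0.001], [-0.484, 0.875, 0.0], [-0.001, -0.0, -1.0]]
wrist_force: [-0.1, 0.2, -2.8]
gripper_width: 0.0349
grasp_force: 79.8
```

Run:
```python
from h import *
s=monitor.state()
P=optics.camera_params('wrist');im=cap('wrist','w8')
import pickle;pickle.dump((P,s['tool_pos'],s['ee_rot']),open('P8.pkl','wb'))
cv2.imwrite('pics/w8v.png',cv2.resize(im[170:320,160:360,::-1],(800,600),interpolation=2))
go(.5692,-.0355,.195,261.2)
```

```text
t 18.95 pos [0.5029 0.2812 0.1948] yaw -151.03 tilt 0.06 F [ 0.3  0.3 -2.5] w 35.0 
 turn rz -52.23 | shift after turn [ 3.028e+02 -1.140e+02 -2.000e-01] | shift before turn [ 9.540e+01 -3.092e+02 -2.000e-01]
```

View pics/w8v.png

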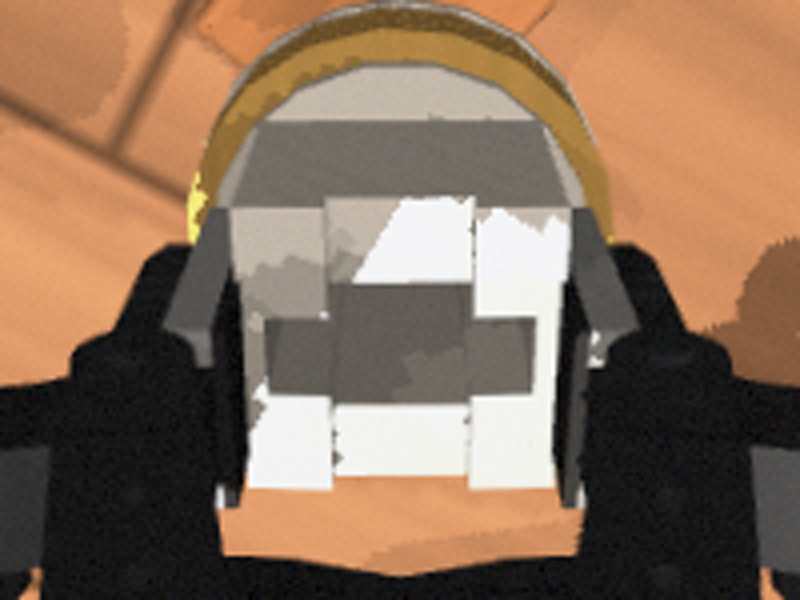

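full_b is held with its slot horizontal, centred at about (399,356), between hub edges at rows 208 and 488. I'll compute its offset in the tool frame.

Run:
```python
from h import *
import pickle
P,p,R=pickle.load(open('P8.pkl','rb'));p=np.array(p);R=np.array(R)
for dz in(.026,.028):
    f=lambda u,v:R.T@(onz('wrist',160+u*.25,170+v*.25,p[2]+dz,P)-p)*1e3
    c=np.array([f(*q) for q in((230,208),(570,208),(555,488),(248,488))])
    print(dz,c.mean(0).round(2),np.linalg.norm(c[0]-c[3]).round(1),np.linalg.norm(c[2]-c[3]).round(1),np.linalg.norm(c[1]-c[0]).round(1))
    print('slot',((f(265,356)+f(533,356))/2).round(2), f(399,318).round(1),f(399,395).round(1))
```

```text
0.026 [ -0.29   1.52 -26.  ] 36.3 36.5 36.1
slot [ -0.07   1.31 -26.  ] [  4.9   1.3 -26. ] [ -5.    1.3 -26. ]
0.028 [  0.84   1.52 -28.  ] 35.7 35.9 35.5
slot [  1.05   1.31 -28.  ] [  5.9   1.3 -28. ] [ -3.8   1.3 -28. ]
```

>>> {"name": "send_rows", "arguments": {
  "deltas": [
    [[30, 12, -38.7, 0, 0, 0, 0], [30, 12, -38.7, 0, 0, 0, 0], [30, 12, -38.7, 0, 0, 0, 0], [30, 12, -38.7, 0, 0, 0, 0], [30, 12, -38.7, 0, 0, 0, 0], [30, 12, -38.7, 0, 0, 0, 0], [30, 12, -38.7, 0, 0, 0, 0], [30, 11.8, -38.6, 0, 0, 0, 0], [30, 0, 0, 0, 0, 0, 0]]
  ]
}}

```text
clock: 19.85
tool_pos: [0.5696, -0.0401, 0.1939]
ee_rot: [[-0.877, -0.48, -0.002], [-0.48, 0.877, -0.001], [0.002, -0.0, -1.0]]
wrist_force: [-0.8, 0.7, -2.4]
gripper_width: 0.0349
grasp_force: 80.5
```

>>> {"name": "send_rows", "arguments": {
  "deltas": [
    [[30, 0, 0, 0, 0, 0, -8.5], [30, 0, 0, 0, 0, 0, -8.5], [30, 0, 0, 0, 0, 0, -8.5], [30, 0, 0, 0, 0, 0, -8.5], [30, 0, 0, 0, 0, 0, -8.5], [30, 0, 0, 0, 0, 0, -8.5], [30, 0, 0, 0, 0, 0, -1.2], [30, 0, 0, 0, 0, 0, 0], [30, 0, 0, 0, 0, 0, 0], [30, 0, 0, 0, 0, 0, 0]]
  ]
}}

```text
clock: 20.85
tool_pos: [0.5693, -0.0356, 0.1953]
ee_rot: [[-0.155, -0.988, -0.0], [-0.988, 0.155, 0.0], [-0.0, 0.0, -1.0]]
wrist_force: [0.5, -0.2, -2.9]
gripper_width: 0.0347
grasp_force: 80.2
```

Run:
```python
from h import *
go(.5690,-.036,.140,261.2)
```

```text
t 20.85 pos [ 0.5693 -0.0356  0.1953] yaw -98.95 tilt 0.02 F [ 0.5 -0.2 -2.9] w 34.7 
 turn rz -0.15 | shift after turn [ 0.4  0.3 55.3] | shift before turn [ 0.4  0.2 55.3]
```

Lined up. Now down over the tip, slowly through the pin zone.

>>> {"name": "send_rows", "arguments": {
  "deltas": [
    [[30, 0.4, 0.2, 20, 0, 0, 0], [30, 0, 0, 20, 0, 0, 0], [30, 0, 0, 15, 0, 0, 0], [30, 0, 0, 6, 0, 0, 0], [30, 0, 0, 6, 0, 0, 0], [30, 0, 0, 6, 0, 0, 0], [30, 0, 0, 0, 0, 0, 0], [30, 0, 0, 0, 0, 0, 0]]
  ]
}}

```text
clock: 21.65
tool_pos: [0.5694, -0.0361, 0.1228]
ee_rot: [[-0.154, -0.988, 0.0], [-0.988, 0.154, -0.0], [0.0, -0.0, -1.0]]
wrist_force: [0.1, 0.7, -1.4]
gripper_width: 0.035
grasp_force: 80.3
```

>>> {"name": "send_rows", "arguments": {
  "deltas": [
    [[30, 0, 0, 4, 0, 0, 0], [30, 0, 0, 4, 0, 0, 0], [30, 0, 0, 4, 0, 0, 0], [30, 0, 0, 0, 0, 0, 0], [30, 0, 0, 0, 0, 0, 0]]
  ]
}}

```text
clock: 22.15
tool_pos: [0.5691, -0.0361, 0.1103]
ee_rot: [[-0.154, -0.988, -0.0], [-0.988, 0.154, 0.0], [-0.0, 0.0, -1.0]]
wrist_force: [-0.4, -0.1, -1.2]
gripper_width: 0.0348
grasp_force: 80.3
```

Past the pin top freely. Continue to the plate and press to TCP 0.062.

>>> {"name": "send_rows", "arguments": {
  "deltas": [
    [[30, 0, 0, 8, 0, 0, 0], [30, 0, 0, 8, 0, 0, 0], [30, 0, 0, 8, 0, 0, 0], [30, 0, 0, 6, 0, 0, 0], [30, 0, 0, 5, 0, 0, 0], [30, 0, 0, 4, 0, 0, 0], [30, 0, 0, 4, 0, 0, 0], [30, 0, 0, 4, 0, 0, 0], [30, 0, 0, 1.5, 0, 0, 0], [30, 0, 0, 0, 0, 0, 0], [30, 0, 0, 0, 0, 0, 0]]
  ]
}}

```text
clock: 23.25
tool_pos: [0.5691, -0.0361, 0.0624]
ee_rot: [[-0.154, -0.988, 0.0], [-0.988, 0.154, -0.0], [0.0, -0.0, -1.0]]
wrist_force: [-3.8, 0.4, 7.4]
gripper_width: 0.0347
grasp_force: 81.4
```

>>> {"name": "send_rows", "arguments": {
  "deltas": [
    [[30, 0, 0, 0, 0, 0, 5], [30, 0, 0, 0, 0, 0, 8.5], [30, 0, 0, 0, 0, 0, 8.5], [30, 0, 0, 0, 0, 0, 8.5], [30, 0, 0, 0, 0, 0, 8.5], [30, 0, 0, 0, 0, 0, 8.5], [30, 0, 0, 0, 0, 0, 8.5], [30, 0, 0, 0, 0, 0, 8.5], [30, 0, 0, 0, 0, 0, 8.5], [30, 0, 0, 0, 0, 0, 8.5], [30, 0, 0, 0, 0, 0, 8.5], [30, 0, 0, 0, 0, 0, 0]]
  ]
}}

```text
clock: 24.45
tool_pos: [0.5706, -0.0365, 0.063]
ee_rot: [[-0.987, 0.159, 0.003], [0.159, 0.987, -0.001], [-0.003, -0.0, -1.0]]
wrist_force: [0.6, 0.3, 7.1]
gripper_width: 0.0346
grasp_force: 81.3
```

>>> {"name": "send_rows", "arguments": {
  "deltas": [
    [[30, 0, 0, -2, 0, 0, 0], [30, 0, 0, -2, 0, 0, 0], [30, 0, 0, 0, 0, 0, 0], [30, 0, 0, 0, 0, 0, 0]]
  ]
}}

```text
clock: 24.85
tool_pos: [0.5704, -0.0364, 0.0665]
ee_rot: [[-0.988, 0.154, 0.002], [0.154, 0.988, -0.0], [-0.002, -0.0, -1.0]]
wrist_force: [2.8, -0.5, 2.8]
gripper_width: 0.035
grasp_force: 81.1
```

Run:
```python
from h import *
go(.5690,-.036,.067,171.2)
```

```text
t 24.85 pos [ 0.5704 -0.0364  0.0665] yaw 171.17 tilt 0.13 F [ 2.8 -0.5  2.8] w 35.0 
 turn rz -0.03 | shift after turn [ 1.4  0.2 -0.5] | shift before turn [ 1.4  0.2 -0.5]
```

>>> {"name": "send_rows", "arguments": {
  "deltas": [
    [[58, 0, 0, 0, 0, 0, 0], [58, 0, 0, 0, 0, 0, 0], [58, 0, 0, 0, 0, 0, 0], [58, 0, 0, 0, 0, 0, 0], [58, 0, 0, -15, 0, 0, 0], [58, 0, 0, -25, 0, 0, 0], [58, 0, 0, -40, 0, 0, 0], [58, 0, 0, -40, 0, 0, 0], [58, 0, 0, -20, 0, 0, 0], [58, 0, 0, 0, 0, 0, 0], [58, 0, 0, 0, 0, 0, 0]]
  ]
}}

```text
clock: 25.95
tool_pos: [0.5691, -0.0361, 0.2057]
ee_rot: [[-0.988, 0.153, -0.0], [0.153, 0.988, -0.0], [0.0, -0.0, -1.0]]
wrist_force: [-0.5, -0.0, -0.7]
gripper_width: 0.0578
grasp_force: 0.0
```

Run:
```python
from h import *
im=cap('wrist','w9');a=cap('scene','s9')
o=np.hstack([cv2.resize(im[100:300,160:360,::-1],(400,400),interpolation=2),cv2.resize(a[150:290,110:310,::-1],(400,280),interpolation=2)[:,:].copy() if 0 else cv2.resize(a[140:290,130:280,::-1],(400,400),interpolation=2)])
cv2.imwrite('pics/w9v.png',o)
go(.404,.3005,.20,196.2)
```

```text
t 26.05 pos [ 0.5684 -0.0359  0.2046] yaw 171.17 tilt 0.13 F [ 0.1 -0.2 -0.5] w 58.1 
 turn rz -25.03 | shift after turn [ 64.  368.9   4.6] | shift before turn [214.  307.2   5.2]
```

View pics/w9v.png

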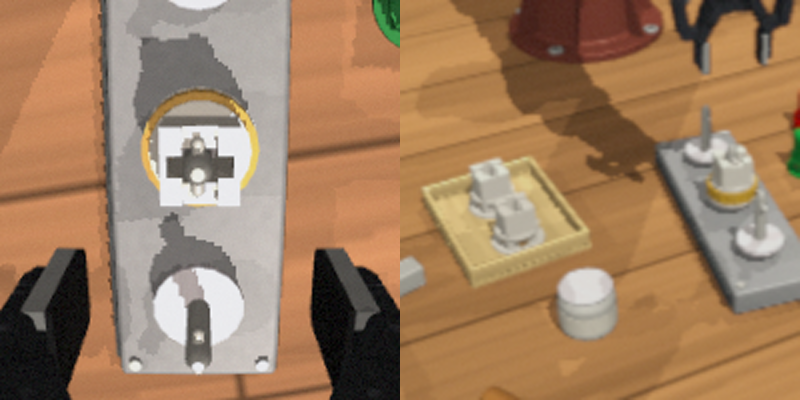

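full_b is locked: at (200,167) the pin lies in the notch, across the horizontal slot. Both spent reels are in the tray at (490,185) and (517,220). Next, full_a.

>>> {"name": "send_rows", "arguments": {
  "deltas": [
    [[58, 26.7, 38.2, 0, 0, 0, 0], [58, 26.7, 38.2, 0, 0, 0, 0], [58, 26.7, 38.2, 0, 0, 0, 0], [58, 26.7, 38.2, 0, 0, 0, 0], [58, 26.7, 38.2, 0, 0, 0, 0], [58, 26.7, 38.2, 0, 0, 0, 0], [58, 26.7, 38.2, 0, 0, 0, 0], [58, 26.7, 38.2, 0, 0, 0, 0], [58, 0, 0, 0, 0, 0, -8.5], [58, 0, 0, 0, 0, 0, -8.5], [58, 0, 0, 0, 0, 0, -8], [58, 0, 0, 0, 0, 0, 0]]
  ]
}}

```text
clock: 27.25
tool_pos: [0.4043, 0.2985, 0.2048]
ee_rot: [[-0.96, -0.281, -0.002], [-0.281, 0.96, -0.001], [0.002, -0.0, -1.0]]
wrist_force: [0.3, 1.0, 0.6]
gripper_width: 0.0577
grasp_force: 0.0
```

>>> {"name": "send_rows", "arguments": {
  "deltas": [
    [[58, 0, 0, 0, 0, 0, 0], [58, 0, 0, 0, 0, 0, 0]]
  ]
}}

```text
clock: 27.45
tool_pos: [0.4049, 0.2984, 0.2055]
ee_rot: [[-0.961, -0.275, -0.001], [-0.275, 0.961, -0.0], [0.001, -0.0, -1.0]]
wrist_force: [0.7, -0.3, 0.1]
gripper_width: 0.0583
grasp_force: 0.0
```

Run:
```python
from h import *
go(.4045,.2995,.04,196.2)
P=optics.camera_params('wrist');im=cap('wrist','w10')
uv=proj('wrist',[.4045,.3,.068],P);print(uv)
for thr in (190,225,240):
    (c,s,a),_=hub('wrist',im,P,uv,.068,26,thr); print(thr,np.round(c,1),np.round(s,1),round(a,1))
# slot: dark pixels inside hub
g=im.max(2);m=np.zeros_like(g);cv2.circle(m,(int(uv[0]),int(uv[1])),18,255,-1);m[g>150]=0
cs,_=cv2.findContours(m,0,1);c=max(cs,key=cv2.contourArea)[:,0]
w=np.array([onz('wrist',u,v,.068,P)[:2] for u,v in c],np.float32)*1000;print('slot',cv2.minAreaRect(w))
```

```text
t 27.45 pos [0.4049 0.2984 0.2055] yaw -164.03 tilt 0.05 F [ 0.7 -0.3  0.1] w 58.3 
 turn rz -0.23 | shift after turn [1.000e-01 1.200e+00 1.655e+02] | shift before turn [-1.000e-01  1.200e+00  1.655e+02]
[259.81430076 176.07579054]
190 [405.6 300.5] [35.9 44.6] 15.9
225 [405.6 300.5] [35.9 44.6] 15.9
240 [405.3 301.4] [33.9 42.6] 15.9
slot ((404.20526123046875, 299.1051025390625), (14.903185844421387, 29.155309677124023), 15.932978630065918)
```

>>> {"name": "send_rows", "arguments": {
  "deltas": [
    [[58, 0.4, 0, 20, 0, 0, 0], [58, 0, 0, 30, 0, 0, 0], [58, 0, 0, 30, 0, 0, 0], [58, 0, 0, 30, 0, 0, 0], [58, 0, 0, 30, 0, 0, 0], [58, 0, 0, 17, 0, 0, 0], [58, 0, 0, 8, 0, 0, 0], [30, 0, 0, 0, 0, 0, 0], [30, 0, 0, 0, 0, 0, 0], [30, 0, 0, 0, 0, 0, 0], [30, 0, 0, 0, 0, 0, 0], [30, 0, 0, 0, 0, 0, 0]]
  ]
}}

```text
clock: 28.7
tool_pos: [0.4052, 0.2988, 0.0417]
ee_rot: [[-0.96, -0.278, 0.001], [-0.278, 0.96, 0.001], [-0.001, 0.0, -1.0]]
wrist_force: [-0.2, 0.0, 2.5]
gripper_width: 0.0349
grasp_force: 80.3
```

>>> {"name": "send_rows", "arguments": {
  "deltas": [
    [[30, 0, 0, -5, 0, 0, 0], [30, 0, 0, -10, 0, 0, 0], [30, 0, 0, -15, 0, 0, 0], [30, 0, 0, -20, 0, 0, 0], [30, 0, 0, -25, 0, 0, 0], [30, 0, 0, -30, 0, 0, 0], [30, 0, 0, -30, 0, 0, 0], [30, 0, 0, -20, 0, 0, 0], [30, 0, 0, 0, 0, 0, 0], [30, 0, 0, 0, 0, 0, 0]]
  ]
}}

```text
clock: 29.7
tool_pos: [0.4046, 0.2985, 0.1961]
ee_rot: [[-0.96, -0.279, 0.001], [-0.279, 0.96, 0.0], [-0.001, 0.0, -1.0]]
wrist_force: [-0.8, 0.2, -2.0]
gripper_width: 0.0346
grasp_force: 79.9
```

Run:
```python
from h import *
s=monitor.state();p=np.array(s['tool_pos']);R=np.array(s['ee_rot'])
P=optics.camera_params('wrist');im=cap('wrist','w11')
g=im.max(2);m=np.zeros_like(g);u0,v0=160+400*.25,170+350*.25
cv2.rectangle(m,(222,244),(297,272),255,-1);m[g>135]=0
cs,_=cv2.findContours(m,0,1);c=max(cs,key=cv2.contourArea)[:,0];print(cv2.boundingRect(c))
cv2.imwrite('pics/w11v.png',cv2.resize(im[170:320,160:360,::-1],(800,600),interpolation=2))
go(.4756,-.0215,.195,261.2)
```

```text
(226, 244, 68, 29)
t 29.75 pos [0.4042 0.2983 0.1954] yaw -163.83 tilt 0.06 F [-0.3 -0.6 -1.8] w 34.6 
 turn rz -65.03 | shift after turn [ 305.1 -119.5    0.4] | shift before turn [  20.4 -327.     0.4]
```

View pics/w11v.png

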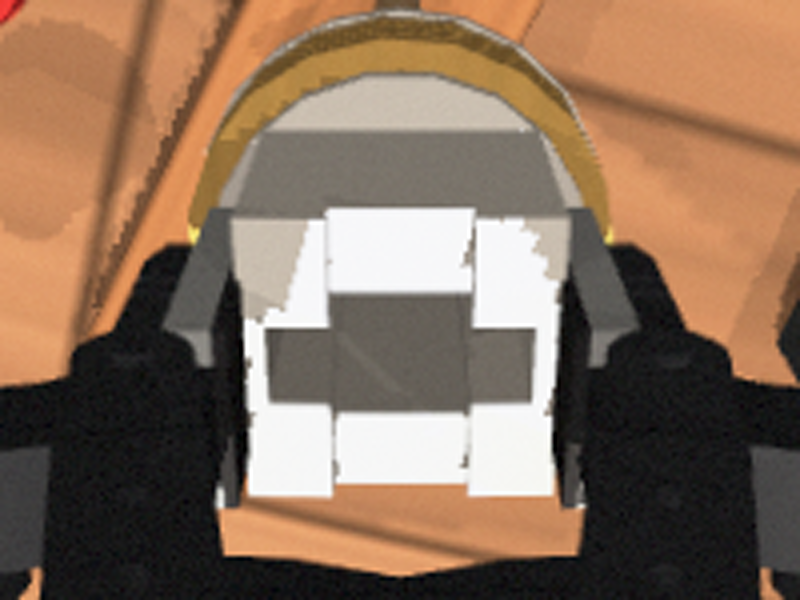

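full_a is held the same way, about 1 mm lower in the view (hub edges at rows 217 and 495). I'll correct for that at spindle 1.

>>> {"name": "send_rows", "arguments": {
  "deltas": [
    [[30, 2.6, -41, 0, 0, 0, 0], [30, 2.6, -41, 0, 0, 0, 0], [30, 2.6, -41, 0, 0, 0, 0], [30, 2.6, -41, 0, 0, 0, 0], [30, 2.6, -41, 0, 0, 0, 0], [30, 2.6, -41, 0, 0, 0, 0], [30, 2.6, -41, 0, 0, 0, 0], [30, 2.6, -41, 0, 0, 0, 0], [30, 0, 0, 0, 0, 0, 0]]
  ]
}}

```text
clock: 30.65
tool_pos: [0.4763, -0.0263, 0.1947]
ee_rot: [[-0.962, -0.274, -0.001], [-0.274, 0.962, -0.001], [0.002, -0.001, -1.0]]
wrist_force: [0.3, 0.7, -1.4]
gripper_width: 0.0347
grasp_force: 80.6
```

>>> {"name": "send_rows", "arguments": {
  "deltas": [
    [[30, 0, 0, 0, 0, 0, -8.5], [30, 0, 0, 0, 0, 0, -8.5], [30, 0, 0, 0, 0, 0, -8.5], [30, 0, 0, 0, 0, 0, -8.5], [30, 0, 0, 0, 0, 0, -8.5], [30, 0, 0, 0, 0, 0, -8.5], [30, 0, 0, 0, 0, 0, -8.5], [30, 0, 0, 0, 0, 0, -5.5], [30, 0, 0, 0, 0, 0, 0], [30, 0, 0, 0, 0, 0, 0], [30, 0, 0, 0, 0, 0, 0]]
  ]
}}

```text
clock: 31.75
tool_pos: [0.4757, -0.0221, 0.1956]
ee_rot: [[-0.156, -0.988, -0.001], [-0.988, 0.156, 0.0], [-0.0, 0.001, -1.0]]
wrist_force: [0.2, -0.3, -2.6]
gripper_width: 0.0349
grasp_force: 80.3
```

Run:
```python
from h import *
go(.4755,-.0226,.140,261.2)
```

```text
t 31.75 pos [ 0.4757 -0.0221  0.1956] yaw -98.95 tilt 0.05 F [ 0.2 -0.3 -2.6] w 34.9 
 turn rz -0.15 | shift after turn [ 0.6  0.1 55.6] | shift before turn [ 0.6  0.1 55.6]
```

>>> {"name": "send_rows", "arguments": {
  "deltas": [
    [[30, 0.5, 0.1, 20, 0, 0, 0], [30, 0, 0, 20, 0, 0, 0], [30, 0, 0, 15, 0, 0, 0], [30, 0, 0, 6, 0, 0, 0], [30, 0, 0, 6, 0, 0, 0], [30, 0, 0, 6, 0, 0, 0], [30, 0, 0, 4, 0, 0, 0], [30, 0, 0, 4, 0, 0, 0], [30, 0, 0, 4, 0, 0, 0], [30, 0, 0, 0, 0, 0, 0], [30, 0, 0, 0, 0, 0, 0]]
  ]
}}

```text
clock: 32.85
tool_pos: [0.4759, -0.0228, 0.1111]
ee_rot: [[-0.154, -0.988, 0.0], [-0.988, 0.154, 0.0], [-0.0, -0.0, -1.0]]
wrist_force: [-0.8, -1.2, -1.8]
gripper_width: 0.0345
grasp_force: 80.5
```

>>> {"name": "send_rows", "arguments": {
  "deltas": [
    [[30, 0, 0, 8, 0, 0, 0], [30, 0, 0, 8, 0, 0, 0], [30, 0, 0, 8, 0, 0, 0], [30, 0, 0, 6, 0, 0, 0], [30, 0, 0, 5, 0, 0, 0], [30, 0, 0, 4, 0, 0, 0], [30, 0, 0, 4, 0, 0, 0], [30, 0, 0, 4, 0, 0, 0], [30, 0, 0, 1.5, 0, 0, 0], [30, 0, 0, 0, 0, 0, 0], [30, 0, 0, 0, 0, 0, 0]]
  ]
}}

```text
clock: 33.95
tool_pos: [0.4758, -0.0227, 0.0627]
ee_rot: [[-0.153, -0.988, -0.0], [-0.988, 0.153, -0.0], [0.0, 0.0, -1.0]]
wrist_force: [-3.3, 0.4, 8.0]
gripper_width: 0.0343
grasp_force: 81.4
```

>>> {"name": "send_rows", "arguments": {
  "deltas": [
    [[30, 0, 0, 0, 0, 0, 5], [30, 0, 0, 0, 0, 0, 8.5], [30, 0, 0, 0, 0, 0, 8.5], [30, 0, 0, 0, 0, 0, 8.5], [30, 0, 0, 0, 0, 0, 8.5], [30, 0, 0, 0, 0, 0, 8.5], [30, 0, 0, 0, 0, 0, 8.5], [30, 0, 0, 0, 0, 0, 8.5], [30, 0, 0, 0, 0, 0, 8.5], [30, 0, 0, 0, 0, 0, 8.5], [30, 0, 0, 0, 0, 0, 8.5], [30, 0, 0, 0, 0, 0, 0]]
  ]
}}

```text
clock: 35.15
tool_pos: [0.4763, -0.0231, 0.063]
ee_rot: [[-0.987, 0.159, 0.001], [0.159, 0.987, -0.001], [-0.001, -0.001, -1.0]]
wrist_force: [-2.1, -1.6, 6.3]
gripper_width: 0.0345
grasp_force: 81.5
```

>>> {"name": "send_rows", "arguments": {
  "deltas": [
    [[30, 0, 0, -2, 0, 0, 0], [30, 0, 0, -2, 0, 0, 0], [30, 0, 0, 0, 0, 0, 0], [30, 0, 0, 0, 0, 0, 0]]
  ]
}}

```text
clock: 35.55
tool_pos: [0.4763, -0.023, 0.0667]
ee_rot: [[-0.988, 0.154, 0.001], [0.154, 0.988, -0.001], [-0.001, -0.0, -1.0]]
wrist_force: [-1.1, -2.5, 4.9]
gripper_width: 0.035
grasp_force: 81.2
```

>>> {"name": "send_rows", "arguments": {
  "deltas": [
    [[58, 0, 0, 0, 0, 0, 0], [58, 0, 0, 0, 0, 0, 0], [58, 0, 0, 0, 0, 0, 0], [58, 0, 0, 0, 0, 0, 0], [58, 0, 0, -15, 0, 0, 0], [58, 0, 0, -25, 0, 0, 0], [58, 0, 0, -40, 0, 0, 0], [58, 0, 0, -40, 0, 0, 0], [58, 0, 0, -20, 0, 0, 0], [58, 0, 0, 0, 0, 0, 0], [58, 0, 0, 0, 0, 0, 0]]
  ]
}}

```text
clock: 36.65
tool_pos: [0.4759, -0.0227, 0.2063]
ee_rot: [[-0.988, 0.153, 0.0], [0.153, 0.988, -0.0], [-0.0, 0.0, -1.0]]
wrist_force: [-0.2, 0.2, -0.4]
gripper_width: 0.058
grasp_force: 0.0
```

Run:
```python
from h import *
im=cap('wrist','w12');a=cap('scene','s12');b=cap('side','d12')
A=cv2.resize(im[100:300,160:360,::-1],(300,300),interpolation=2)
B=cv2.resize(a[130:290,60:420,::-1],(500,300),interpolation=2)
C=cv2.resize(b[80:330,100:340,::-1],(300,300),interpolation=2)
D=cv2.resize(a[150:290,130:290,::-1],(500,300),interpolation=2)
cv2.imwrite('pics/w12v.png',np.vstack([np.hstack([A,B]),np.hstack([C,D])]))
go(.4755,-.0226,.2,171.2)
```

```text
t 36.8 pos [ 0.4751 -0.0226  0.2053] yaw 171.17 tilt 0.13 F [-0.3 -0.2  1.3] w 58.2 
 turn rz -0.03 | shift after turn [-0.4  0.1  5.3] | shift before turn [-0.4  0.1  5.3]
```

View pics/w12v.png

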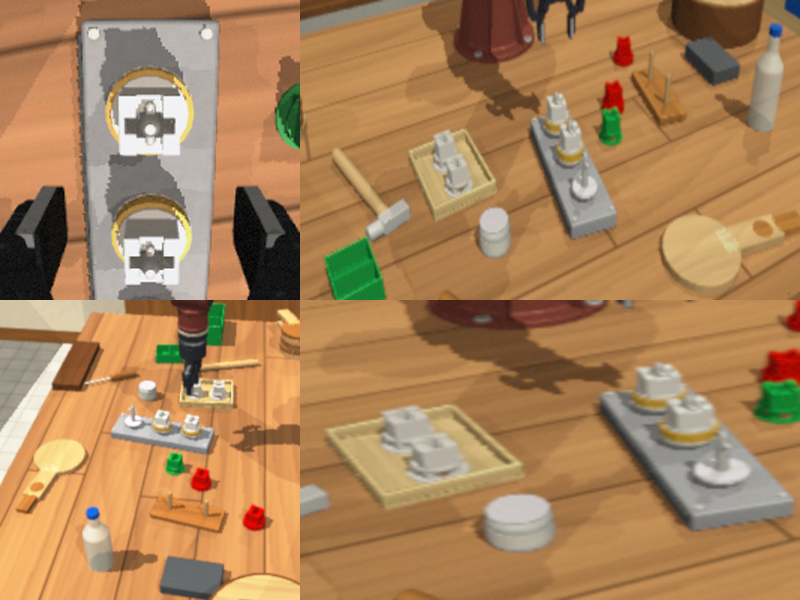

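Both full reels are locked with the pin across the slot, at (150,120) and (150,258). Both spent reels stand in the tray, the rack is empty, and there's no third full reel in any view. Handing in.

```bash
python3 -c "
from h import *
print(job.hand_in())"
```

```text
the job is handed in; nothing more can be done
None
```

I handed the job in at about 37 s; the hand-in gave no verdict, but the last pictures show both spent reels in the tray and both full reels locked on spindles 1 and 2, with no third full reel in any view. The spent reels came off without unlocking because their slots already lay along the pins.

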